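# Hold the dusting stencil over the cooled gingerbread

## Task

Icing sugar melts on warm cake, so first check the gingerbread: lift the infrared thermometer out of its holder, hold it steady and straight down for two seconds with its lens about 6 cm above the middle of the gingerbread, and stand it back in its holder. Then fetch the stencil over the jars without disturbing them, lower it inside the rim of the dish and hold it level, square to the dish and centred, about 1 cm above the gingerbread, touching neither cake nor dish and never having touched the cake. Finish while still holding the stencil there, so that I can dust the sugar through it; do not shift the dish by more than a centimetre.

Things in the scene. Friction and masses are not known exactly. Their poses are not given: they have to be found in the camera images.
- dish: White rectangular oven dish, loose, on a fixed cork mat 8 mm thick: 142 (x) x 192 mm (y), 230 mm over the lug handles at its two y ends, 58 mm tall (62 with the bead on its rim), walls 7 mm, 128 x 178 mm inside. Origin: centre of its underside; z up. The top of the gingerbread in it lies 40 mm above the origin, 18 mm below the rim.
- gingerbread: The baked gingerbread slab fixed in the dish, brown, 127 x 177 mm, 33 mm thick, flat top. Origin: centre of its underside; axes as the dish.
- gingerbread_top (a point): Middle of the gingerbread's top face; axes as the dish, z up.
- stencil: Loose steel dusting stencil, 120 g: flat pierced sheet 100 (x) x 150 (y) x 4 mm lying on the worktop left of the jars; a wire neck rises from the middle of its -x edge to a level wooden handle along x, from x = -84 to -179 mm, 16 mm wide (y), 20 mm high, centre line 48 mm above the origin. Origin: centre of the sheet's underside; z up.
- stencil_grip (a point): On the centre line of the stencil's wooden handle, at (-115, 0, 48) mm in the stencil's frame: a good place to grip, across y.
- thermometer: Infrared stick thermometer, 60 g, 135 mm long: white body 30 (x) x 24 mm (y) with a black tip (24 x 19 mm, 22 mm long) at the lens end. At the start it stands upright in the holder, lens down. Origin: centre of the lens face; z points from the lens to the other end, so the lens looks along -z.
- lens (a point): The lens at the tip of the thermometer (same point as its origin).
- holder: Grey holder for the thermometer, fixed to the worktop by a suction foot: upright pocket 38 (x) x 32 mm (y) inside, open at the top, floor 10 mm and mouth 56 mm above the worktop, flared lips to 63 mm. Origin: centre of its underside; z up. The thermometer's x lies along the holder's x.
- holder_floor (a point): Middle of the floor of the holder's pocket.
- sugar_shaker: Bystander, loose: glass shaker with a grey cap, 44 mm wide, 90 mm tall; one of four that stand in a row between the stencil and the dish, in any order. Origin: centre of its underside.
- spice_a: Bystander, loose: glass spice jar with a cap, 45 mm wide, 106 mm tall (one of two); one of four that stand in a row between the stencil and the dish, in any order. Origin: centre of its underside.
- honey_jar: Bystander, loose: squat glass jar with a lid, 64 x 68 mm, 84 mm tall; one of four that stand in a row between the stencil and the dish, in any order. Origin: centre of its underside.
- spice_b: Bystander, loose: glass spice jar with a cap, 45 mm wide, 106 mm tall (the other); one of four that stand in a row between the stencil and the dish, in any order. Origin: centre of its underside.
Things that resemble listed ones, but are neither listed nor needed, are in the scene too. Of the things that look like the holder, the largest one is meant. There is more than one size of the thermometer; the job needs the larger.

How it is judged:
By the outcome, as a careful person would: the job done as asked, in the order asked, and still so for the second after the job is handed in, while the arm keeps its last pose, push and grip.
It also fails if it takes over 72 s, if anything falls off the work surface, if the arm or the gripper's body presses on something with over 40 N, if the wrist force passes 120 N, or if a joint passes its speed limit or range.

## Robot

A 6-joint arm with a two-finger parallel gripper is mounted at the origin on a cart in front of the work surface, level with it; the furniture and walls round the work are solid. World frame = base frame: x ahead of the robot, y to its left, z up, the work surface at z = 0. Lengths are in m, angles in rad, forces in N, time in s.
With the tool pointing down it reaches from about 0.35 to 0.975 m from the base axis. Payload 4.9 kg.
Tool frame: the origin (TCP) lies at the very end of the fingers, on their centre line; the grasp point (between the pads) lies 19 mm behind it (arm.hold_point_z is the distance from the TCP to the grasp point, in m); z points along the fingers, y is the line along which they close (so a half turn about z gives the same grasp; the last joint's range is limited). The gripper opens to 85 mm and grips with 20 to 120 N. Pads are 22 mm wide; open, the fingers measure 114 mm over their backs; the gripper's body (76 mm by 85 mm) begins 54 mm behind the grasp point. The pads swing forward as they close: fully open they stand 13 mm farther back than shut.
Start: joints at [1.139, 0.053, 1.613, -0, 1.476, -0.119], TCP at [0.192, 0.595, 0.231] pointing down, gripper open.
Joint ranges: [-3.01, 3.01], [-1.01, 2.22], [0.06, 2.58], [-1.02, 4.17], [0.09, 2.62], [-3.14, 3.14]. Speed limits (rad/s): [2.57, 2.57, 3.14, 3.14, 3.14, 3.14].

## Interface

Orientations are given as a rotation vector (axis times angle).
In Python, from cell import arm gives the robot as it stands. The module is installed in compiled form; this text tells all that it offers.
- The arm moves only by the shell command python3 -m handwheel 'ROWS' [FORCE]. ROWS is JSON, a list of rows, each an object of numbers: "dx", "dy", "dz": the shift along the tool's x, y, z in cm; "roll": the turn about the tool's z in degrees; "grip": the closure, from 0 (fully open) to 1 (shut). A call has 1 to 20 rows; each row shifts and turns the commanded pose from where the row before left it, along the tool's axes as they then stand; what a row does not reach is not made up. A row lasts 1/10 s, in which the tool goes at most 50 mm and 8.59 degrees, less where a joint would pass 70% of its speed; a pose out of reach is approached as far as the arm can. A call is refused whole if a number of a shift passes 5 or a number of a turn 8.59, either way. A call with a gripper value outside its range is refused whole. The fingers move at their own pace and stop on an object; FORCE is the grip in N (left out, the last holds). Time passes only in rows, so rows that do not move let the fingers close. It gives the time, the measured TCP pose, the force, the opening and the grip force at its end, in the units of the state.
- arm.observe(): the state, without advancing time (a new reading comes with each control period).
- arm.read_camera(name): name is "scene" or "side" or "wrist"; returns a dict with "image" (480x640x3 uint8, red, green, blue), "camera_matrix" (3x3 intrinsics, pixels), "k1" (the pictures are not rectified: a ray, as slopes to the right and down, at radius r is drawn at 1 + k1 r^2 times it, then the intrinsics apply), "R" (3x3) and "t" (3): a world point X has camera coordinates R X + t. Camera axes: x right, y down, z forward; pixel columns grow to the right and rows downward; lengths in m; the calibration is good to about 2 mm. A picture is of the moment at which its call begins. There is no depth.
- arm.finish_job(): hands the job in; it is judged then, once.
Trained networks look in a picture, given as the dict that the camera call returned (one of the last four; its "shot" number tells which), for a name from the list of things; names that differ only in an ending like _2 or _b are one class to them, and where a whole thing is asked for, a point or a joint stands for the part that bears it (a point fixed in the world has none). Each returns a list of dicts, best first, with "conf" (0 to 1); they miss things now and then, are a little off and sometimes report something else, mostly with a low value. They report only what shows in the picture. A call takes as long as a camera call. They do not tell look-alikes from the thing itself.
- arm.boxes_of(name, picture): "extent" ([centre column, centre row, width, height] in pixels, round what is visible of it).
- arm.place_of(name, picture): "uv" ([column, row] in pixels: a listed point, or the origin of a listed thing).
The state is a dict: "time_s": time; "qpos": joint angles; "joint_vel": joint speeds; "tau": joint torques, N m; "tcp_pos": TCP position; "tcp_rot": TCP orientation; "wrist_force": force on the tool from outside, world axes, zero at the start; "moment": the same for the moment, N m; "width": finger opening in m; "grip_force": force on a finger pad.
Only numpy, scipy, OpenCV 4.12 (cv2) and the standard library are available. Lean on these libraries where they do the work, as an engineer would, in place of code of your own. Each camera call takes 0.05 s, during which the arm holds its last target. There are 200 camera calls.

## Working session

There is one attempt and no reset: what is moved stays moved. The work goes in short steps, Python scripts to look and compute and a shell command to move; the robot and the scene stay as the last step left them, time stands still between calls to the robot, and variables do not carry over. Pictures are saved under pics/ and viewed, at most 10 in all, crops included, and the job is handed in when it is done.

```bash
mkdir -p pics; cat > h.py <<'E'
import numpy as np, cv2
from cell import arm
from scipy.spatial.transform import Rotation as Ro
def ray(p,uv):
    K=np.array(p["camera_matrix"]);k=p["k1"]
    d=np.array([(uv[0]-K[0,2])/K[0,0],(uv[1]-K[1,2])/K[1,1]]);s=d.copy()
    for _ in range(20): s=d/(1+k*(s@s))
    R=np.array(p["R"]);t=np.array(p["t"])
    v=R.T@np.array([s[0],s[1],1]);return -R.T@t, v/np.linalg.norm(v)
def atz(p,uv,z):
    c,v=ray(p,uv);return c+v*(z-c[2])/v[2]
def tri(obs):
    A=np.zeros((3,3));b=np.zeros(3);L=[]
    for p,uv in obs:
        c,v=ray(p,uv);M=np.eye(3)-np.outer(v,v);A+=M;b+=M@c;L.append((c,v))
    X=np.linalg.solve(A,b);return X,[np.linalg.norm(np.cross(X-c,v)) for c,v in L]
def proj(p,X):
    K=np.array(p["camera_matrix"]);c=np.array(p["R"])@X+np.array(p["t"]);s=c[:2]/c[2];s=s*(1+p["k1"]*(s@s))
    return np.array([K[0,0]*s[0]+K[0,2],K[1,1]*s[1]+K[1,2]])
def save(p,name,crop=None,f=1):
    im=cv2.cvtColor(np.array(p["image"]),cv2.COLOR_RGB2BGR)
    if crop: im=im[crop[1]:crop[3],crop[0]:crop[2]]
    cv2.imwrite("pics/"+name,cv2.resize(im,None,fx=f,fy=f,interpolation=cv2.INTER_CUBIC))
E
python3 - <<'E'
from h import *
P={n:arm.read_camera(n) for n in("scene","side","wrist")}
import pickle;pickle.dump(P,open("p0.pkl","wb"))
for n,p in P.items():
    save(p,n+"0.png"); print(n,p["shot"],np.round(-np.array(p["R"]).T@p["t"],3))
    for o in("dish","gingerbread_top","stencil","stencil_grip","thermometer","lens","holder","holder_floor","sugar_shaker","spice_a","honey_jar"):
        print(o,[(np.round(d["uv"],1).tolist(),round(d["conf"],2)) for d in arm.place_of(o,p) if d["conf"]>.2], [(np.round(d["extent"]).astype(int).tolist(),round(d["conf"],2)) for d in arm.boxes_of(o,p) if d["conf"]>.3])
s=arm.observe();print(s["tcp_pos"],s["tcp_rot"],s["time_s"],s["width"],arm.hold_point_z)
E
```

```text
scene 1 [-0.017 -0.973  0.811]
dish [([374.3, 290.6], 0.77)] [([373, 283, 106, 88], 0.79)]
gingerbread_top [([373.7, 277.4], 0.93)] [([375, 275, 77, 49], 0.86)]
stencil [([253.1, 211.0], 0.8), ([286.9, 245.6], 0.67)] [([243, 211, 72, 25], 0.72)]
stencil_grip [([222.9, 209.6], 0.87), ([415.0, 366.1], 0.46)] [([241, 211, 76, 28], 0.57)]
thermometer [([416.7, 366.4], 0.68), ([438.9, 342.1], 0.68), ([310.5, 244.0], 0.66)] [([441, 322, 13, 36], 0.66), ([422, 335, 22, 49], 0.61)]
lens [([415.8, 367.5], 0.91), ([440.3, 338.1], 0.82), ([261.4, 259.6], 0.56)] [([442, 324, 12, 40], 0.95), ([422, 334, 22, 47], 0.78), ([335, 216, 20, 45], 0.74)]
holder [([418.8, 369.9], 0.88), ([324.7, 339.4], 0.84), ([285.7, 323.7], 0.59)] [([288, 315, 29, 36], 0.8), ([420, 360, 38, 42], 0.76), ([423, 334, 24, 52], 0.74), ([320, 334, 26, 36], 0.6)]
holder_floor [([321.4, 340.9], 0.96), ([291.1, 319.3], 0.96), ([418.3, 364.5], 0.69), ([418.8, 364.1], 0.65)] [([286, 315, 24, 31], 0.93), ([319, 333, 29, 31], 0.89), ([420, 359, 39, 43], 0.64)]
sugar_shaker [([260.5, 259.6], 0.97), ([256.7, 213.6], 0.22)] [([260, 24
[... 1151 characters left out ...]
 0.68)]
sugar_shaker [([243.3, 257.2], 0.8)] [([243, 244, 18, 40], 0.79)]
spice_a [([334.1, 229.3], 0.66), ([277.7, 247.2], 0.66)] [([273, 229, 23, 47], 0.89), ([331, 213, 18, 49], 0.6), ([415, 371, 28, 55], 0.48)]
honey_jar [([301.9, 240.6], 0.93)] [([301, 226, 31, 41], 0.72), ([368, 291, 95, 64], 0.4)]
wrist 3 [0.13  0.615 0.373]
dish [] []
gingerbread_top [] []
stencil [] [([113, 458, 40, 44], 0.74)]
stencil_grip [([141.3, 473.7], 0.95)] [([114, 455, 46, 49], 0.73)]
thermometer [] []
lens [] []
holder [] []
holder_floor [] []
sugar_shaker [] []
spice_a [] []
honey_jar [] []
[0.19231423 0.59467246 0.23131285] [-4.89312902e-01 -3.10323735e+00 -4.20424286e-05] 3.45 0.08557645024602147 0.0187
```

```bash
python3 - <<'E'
from h import *
import pickle
P=pickle.load(open("p0.pkl","rb"))
a,b=P["scene"],P["side"]
save(a,"s1.png",(190,170,510,410),2.5)
for n,u,v in[("lensA",(416,367),(410,403.5)),("lensB",(440,340),(430.7,366.3)),("holdA",(418.8,369.9),(410.3,407.6)),("floorA",(418.5,364.3),(411.1,403.8)),("holdB",(324.7,339.4),(298.7,359.7)),("holdC",(285.7,323.7),(267.7,337.5)),
 ("gtop",(373.7,277.4),(365.2,288.7)),("dish",(374.3,290.6),(367.8,301.2)),("stencil",(253.1,211),(252.9,205.7)),("grip",(222.9,209.6),(215.5,206)),("shaker",(260.5,259.6),(243.3,257.2)),("spice1",(284,247.3),(277.7,247.2)),("honey",(311.4,241.8),(301.9,240.6)),("spice2",(333.3,231.9),(334.1,229.3))]:
    X,e=tri([(a,u),(b,v)]);print(n,np.round(X,3),np.round(e,4))
E
```

```text
lensA [ 0.54  -0.371 -0.009] [0.0039 0.0039]
lensB [ 0.629 -0.324 -0.014] [0.0055 0.0055]
holdA [ 0.535 -0.382 -0.004] [0.0018 0.0018]
floorA [ 0.526 -0.39   0.023] [0.0029 0.0029]
holdB [ 0.405 -0.231  0.025] [0.0042 0.0042]
holdC [ 0.388 -0.1   -0.029] [0.003 0.003]
gtop [ 0.588 -0.141  0.05 ] [0.0011 0.0011]
dish [ 0.614 -0.112 -0.018] [0.0001 0.0001]
stencil [ 0.536  0.398 -0.034] [0.006 0.006]
grip [0.409 0.293 0.061] [0.0061 0.0061]
shaker [0.408 0.073 0.04 ] [0.0039 0.0039]
spice1 [ 0.515  0.155 -0.015] [0.0036 0.0036]
honey [0.546 0.068 0.044] [0.0021 0.0021]
spice2 [ 0.706  0.223 -0.066] [0.0024 0.0024]
```

View pics/s1.png

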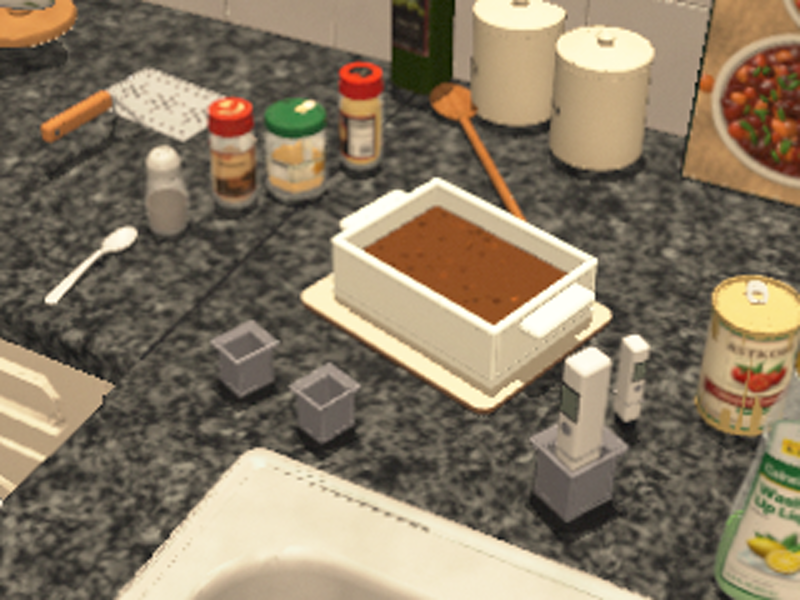

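View pics/side0.png

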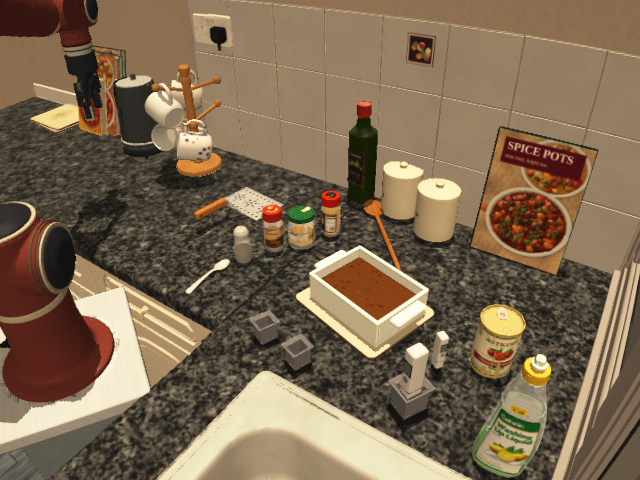

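Candidates in scene.png. Thermometers: A (416,350), the larger one, standing in a holder, and a small one at (441,322). Holders: A (419,362), the largest, and small empty ones at (324,334) and (288,315). The network's "lens" hit at (335,216) is a spice jar. I choose thermometer A in holder A and will check it with a wrist crop. On the way there I'll stop over the stencil.

```bash
python3 -m handwheel '[{"dx":-3.5,"dy":-2.5,"dz":-1},{"dx":-3.5,"dy":-2.5,"dz":-1},{"dx":-3.5,"dy":-2.5,"dz":-1},{"dx":-3.5,"dy":-2.5,"dz":-1},{"dx":-3.5,"dy":-2.5,"dz":-1},{"dx":-3.5,"dy":-2.5,"dz":-1},{"dx":-3.5,"dy":-2.5,"dz":-1},{"dx":-3.5,"dy":-2.5,"dz":-1},{"dx":-3.5,"dy":-2.5,"dz":-1},{"dx":-3.5,"dy":-2.5,"dz":-1},{},{}]'
cat >> h.py <<'E'
def where():
    s=arm.observe();R=Ro.from_rotvec(s["tcp_rot"]).as_matrix();p=np.array(s["tcp_pos"])
    print("t",s["time_s"],"tcp",np.round(p,4),"yaw_y",round(np.degrees(np.arctan2(R[1,1],R[0,1])),2),"zax",np.round(R[:,2],4),"F",np.round(s["wrist_force"],1),"w",s["width"],"g",s["grip_force"],"q",np.round(s["qpos"],2))
    return p,R
def go(target,R=None):
    p,R=where();d=R.T@(np.array(target)-p)*100;print("-> cm",np.round(d,2));return d
def look(names,cam="wrist",c=.3):
    p=arm.read_camera(cam)
    for o in names: print(o,[(np.round(d["uv"],1).tolist(),round(d["conf"],2)) for d in arm.place_of(o,p) if d["conf"]>c],[(np.round(d["extent"]).astype(int).tolist(),round(d["conf"],2)) for d in arm.boxes_of(o,p) if d["conf"]>c])
    return p
E
python3 - <<'E'
from h import *
import pickle
where();p=look(("stencil","stencil_grip","sugar_shaker","spice_a","honey_jar"));save(p,"w1.png");pickle.dump(p,open("w1.pkl","wb"))
print(np.round(-np.array(p["R"]).T@p["t"],3),np.round(p["R"],3))
E
```

```text
t 3.45 tcp [0.1923 0.5947 0.2313] yaw_y 72.08 zax [-0.  0. -1.] F [-0.2  0.1  1.2] w 0.08557645024602147 g 0.0 q [ 1.14  0.05  1.61  0.    1.48 -0.12]
stencil [] [([114, 458, 44, 44], 0.95)]
stencil_grip [([141.6, 476.1], 0.95)] [([113, 457, 44, 43], 0.74)]
sugar_shaker [] []
spice_a [] []
honey_jar [] []
[0.13  0.616 0.374] [[ 0.308  0.951 -0.001]
 [ 0.918 -0.297  0.263]
 [ 0.25  -0.082 -0.965]]invalid input
```

View pics/w1.png

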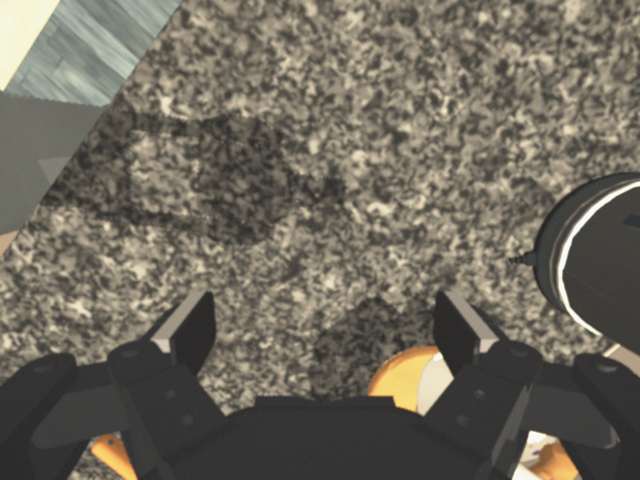

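The picture is from the unmoved start pose, because the move was refused (empty rows aren't allowed). It shows fingers at the bottom, a kettle or canister at the right (600,270), and an orange item at (410,385) ahead. I'll check the mug tree's position before moving.

```bash
python3 - <<'E'
from h import *
import pickle
P=pickle.load(open("p0.pkl","rb"));a,b=P["scene"],P["side"];w=P["wrist"]
for z in (0,): print("tree base",atz(b,(198,165),z))
B=atz(b,(198,165),0)
for z in (.2,.25,.3,.35): print(z,proj(b,[B[0],B[1],z]))
print("wrist orange",atz(w,(410,385),0.0),atz(w,(115,455),0.05),"canister",atz(b,(137,150),0))
E
```

```text
tree base [0.44885621 0.64236219 0.        ]
0.2 [187.76589966 103.39678286]
0.25 [185.05410674  86.62587398]
0.3 [182.28561242  69.28343927]
0.35 [179.46463004  51.36269095]
wrist orange [ 4.32938554e-01  6.23471266e-01 -5.55111512e-17] [0.37969415 0.2921423  0.05      ] canister [0.29221208 0.85603298 0.        ]
```

View pics/scene0.png

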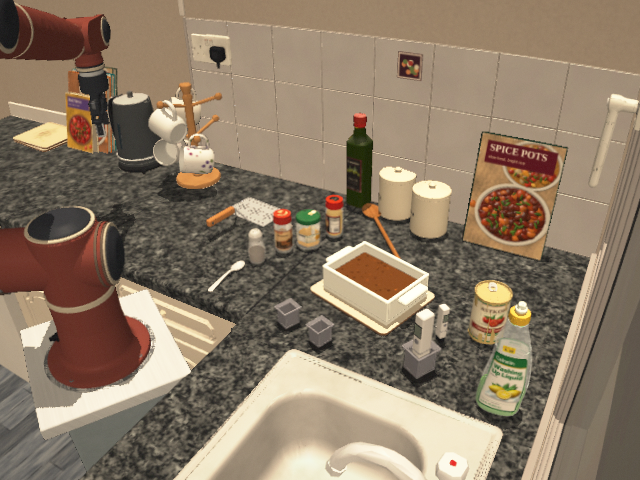

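The scene picture puts the mug tree at about (185,130) px, or (0.45, 0.64) m, and 0.3 m tall. I'll keep in front of it and swing toward -y first.

```bash
python3 -m handwheel '[{"dx":-3,"dy":-3.5,"dz":-1.4},{"dx":-3,"dy":-3.5,"dz":-1.4},{"dx":-3,"dy":-3.5,"dz":-1.4},{"dx":-3,"dy":-3.5,"dz":-1.4},{"dx":-3,"dy":-3.5,"dz":-1.4},{"dx":-3,"dy":-3.5,"dz":-1.4},{"dx":-3,"dy":-3.5,"dz":-1.4},{"dx":-3.5,"dy":0},{"dx":-3.5,"dy":0},{"dx":-3.5,"dy":0},{"dx":-3.5,"dy":0},{"dz":0},{"dz":0}]'
python3 - <<'E'
from h import *
import pickle
where();p=look(("stencil","stencil_grip","sugar_shaker","spice_a","honey_jar"));save(p,"w2.png");pickle.dump(p,open("w2.pkl","wb"))
go((0.5,-0.3,0.33))
E
```

```text
t 4.0 tcp [0.1923 0.5947 0.2313] yaw_y 72.08 zax [-0.  0. -1.] F [-1.  -0.6 -0.1] w 0.08533249871134604 g 0.0 q [ 1.14  0.05  1.61  0.    1.48 -0.12]
stencil [] [([113, 457, 43, 46], 0.59)]
stencil_grip [([138.4, 473.8], 0.84)] [([114, 457, 45, 46], 0.7)]
sugar_shaker [] []
spice_a [] []
honey_jar [] []
t 4.55 tcp [0.1923 0.5947 0.2313] yaw_y 72.08 zax [-0. -0. -1.] F [ 0.3  0.5 -0.4] w 0.08575927840308939 g 0.0 q [ 1.14  0.05  1.61  0.    1.48 -0.12]
-> cm [-56.8  -75.66  -9.87]invalid input
```

View pics/w2.png

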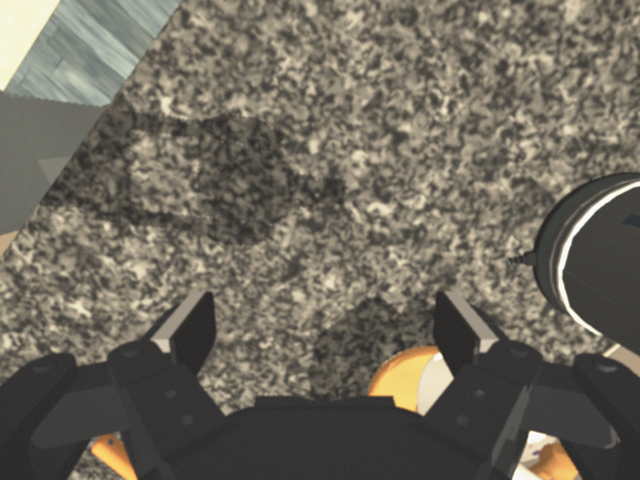

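The picture is unchanged because that move was refused too. Rows probably need all five keys, so I'll test with one row.

```bash
python3 -m handwheel '[{"dx":-3,"dy":-3.5,"dz":-1.4,"roll":0,"grip":0}]'
```

```text
time_s: 4.65
tcp_pos: [0.2085, 0.5528, 0.2417]
tcp_rot: [-0.483, -3.101, 0.008]
wrist_force: [0.7, -1.0, 0.3]
width: 0.0857
grip_force: 0.0
```

```bash
python3 -m handwheel '[{"dx":-3,"dy":-3.5,"dz":-1.4,"roll":0,"grip":0},{"dx":-3,"dy":-3.5,"dz":-1.4,"roll":0,"grip":0},{"dx":-3,"dy":-3.5,"dz":-1.4,"roll":0,"grip":0},{"dx":-3,"dy":-3.5,"dz":-1.4,"roll":0,"grip":0},{"dx":-3,"dy":-3.5,"dz":-1.4,"roll":0,"grip":0},{"dx":-3,"dy":-3.5,"dz":-1.4,"roll":0,"grip":0},{"dx":-3.5,"dy":0,"dz":0,"roll":0,"grip":0},{"dx":-3.5,"dy":0,"dz":0,"roll":0,"grip":0},{"dx":-3.5,"dy":0,"dz":0,"roll":0,"grip":0},{"dx":-3.5,"dy":0,"dz":0,"roll":0,"grip":0},{"dx":0,"dy":0,"dz":0,"roll":0,"grip":0},{"dx":0,"dy":0,"dz":0,"roll":0,"grip":0}]' && python3 - <<'E'
from h import *
import pickle
where();p=look(("stencil","stencil_grip","sugar_shaker","spice_a","honey_jar"));save(p,"w3.png");pickle.dump(p,open("w3.pkl","wb"))
go((0.5,-0.3,0.33))
E
```

```text
time_s: 5.85
tcp_pos: [0.45, 0.2536, 0.3289]
tcp_rot: [-0.491, -3.102, 0.001]
wrist_force: [-0.7, 0.6, -0.4]
width: 0.0854
grip_force: 0.0
t 5.85 tcp [0.45   0.2536 0.3289] yaw_y 72.01 zax [-1.3e-03 -1.0e-04 -1.0e+00] F [-0.7  0.6 -0.4] w 0.08543472932662202 g 0.0 q [ 0.37 -0.25  1.73  0.    1.66 -0.89]
stencil [([411.1, 222.9], 0.82)] [([398, 193, 159, 176], 0.82)]
stencil_grip [([356.6, 152.7], 0.62)] [([398, 193, 163, 175], 0.93)]
sugar_shaker [([228.7, 204.3], 0.92)] [([217, 208, 51, 43], 0.9), ([282, 363, 40, 61], 0.44)]
spice_a [([253.2, 255.9], 0.79), ([288.5, 345.3], 0.74)] [([283, 364, 41, 63], 0.63), ([241, 273, 60, 58], 0.62)]
honey_jar [([266.0, 300.8], 0.94)] [([259, 317, 60, 73], 0.62)]
t 6.4 tcp [0.4497 0.254  0.3295] yaw_y 72.11 zax [ 3.e-04  1.e-04 -1.e+00] F [0.4 0.3 0. ] w 0.08540764658414221 g 0.0 q [ 0.37 -0.25  1.73 -0.    1.66 -0.89]
-> cm [-21.81 -51.18  -0.06]
```

View pics/w3.png

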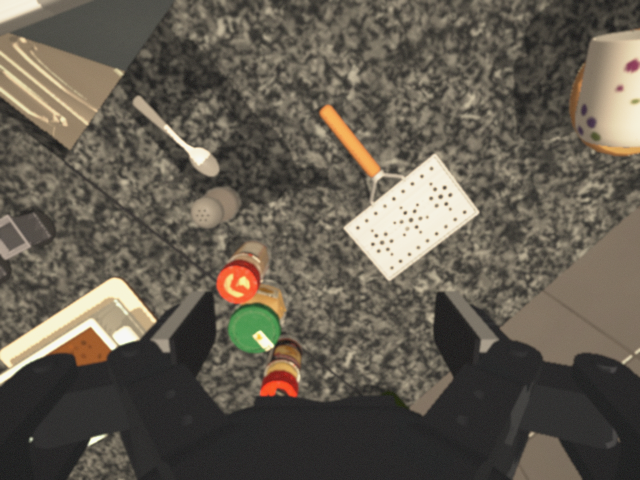

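The wrist view shows the stencil sheet with corners (436,155), (478,212), (391,279) and (345,228), and its handle from (325,110) to (378,175). The jars run from (215,208) to (282,375). Next is the thermometer.

```bash
python3 -m handwheel '[{"dx":-1.8,"dy":-4.3,"dz":0,"roll":0,"grip":0},{"dx":-1.8,"dy":-4.3,"dz":0,"roll":0,"grip":0},{"dx":-1.8,"dy":-4.3,"dz":0,"roll":0,"grip":0},{"dx":-1.8,"dy":-4.3,"dz":0,"roll":0,"grip":0},{"dx":-1.8,"dy":-4.3,"dz":0,"roll":0,"grip":0},{"dx":-1.8,"dy":-4.3,"dz":0,"roll":0,"grip":0},{"dx":-1.8,"dy":-4.3,"dz":0,"roll":0,"grip":0},{"dx":-1.8,"dy":-4.3,"dz":0,"roll":0,"grip":0},{"dx":-1.8,"dy":-4.3,"dz":0,"roll":0,"grip":0},{"dx":-1.8,"dy":-4.3,"dz":0,"roll":0,"grip":0},{"dx":-1.8,"dy":-4.3,"dz":0,"roll":0,"grip":0},{"dx":-1.8,"dy":-4.3,"dz":0,"roll":0,"grip":0},{"dx":0,"dy":0,"dz":0,"roll":0,"grip":0},{"dx":0,"dy":0,"dz":0,"roll":0,"grip":0}]' && python3 - <<'E'
from h import *
import pickle
where();p=look(("thermometer","lens","holder","dish","gingerbread_top"));save(p,"w4.png");pickle.dump(p,open("w4.pkl","wb"))
E
```

```text
time_s: 7.8
tcp_pos: [0.4964, -0.3044, 0.3287]
tcp_rot: [-0.492, -3.102, -0.002]
wrist_force: [-1.0, 0.3, 0.3]
width: 0.0852
grip_force: 0.0
t 7.8 tcp [ 0.4964 -0.3044  0.3287] yaw_y 71.97 zax [-8.0e-04  1.1e-03 -1.0e+00] F [-1.   0.3  0.3] w 0.08521694229993758 g 0.0 q [-0.68 -0.09  1.59  0.    1.64 -1.93]
thermometer [([328.9, 281.7], 0.84), ([274.7, 232.6], 0.56)] [([329, 299, 21, 40], 0.9), ([265, 258, 38, 63], 0.67)]
lens [([330.4, 282.6], 0.79), ([276.4, 233.0], 0.74), ([278.8, 232.3], 0.66)] [([331, 300, 19, 43], 0.91), ([265, 257, 43, 61], 0.87)]
holder [([280.6, 234.8], 0.82), ([375.0, 101.0], 0.8), ([438.4, 49.6], 0.73)] [([380, 93, 51, 45], 0.96), ([272, 239, 52, 57], 0.89), ([446, 43, 55, 60], 0.89)]
dish [([468.2, 224.2], 0.98)] [([487, 222, 214, 173], 0.71)]
gingerbread_top [([479.9, 229.5], 0.73)] [([482, 222, 171, 148], 0.65)]
```

View pics/w4.png

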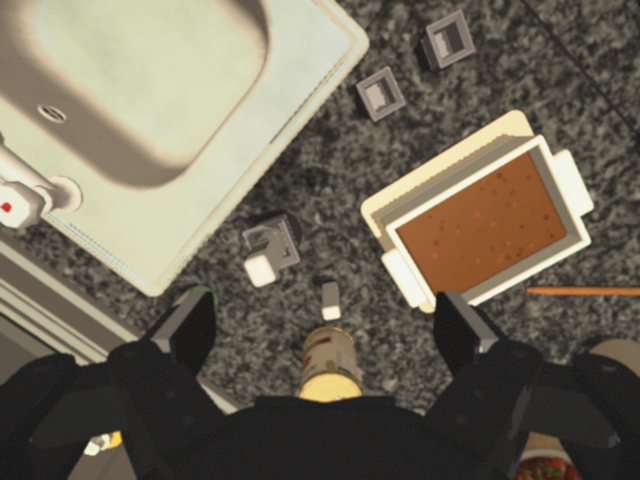

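The wrist view shows thermometer A (white top at (261,270), in the large holder at (272,240)), the small thermometer at (331,300), the small holders at (380,93) and (446,43), and the dish at (487,222). Next is a close crop, with the dish and stencil corners alongside for refinement.

```bash
python3 - <<'E'
from h import *
import pickle
p=pickle.load(open("w4.pkl","rb"));q=pickle.load(open("w3.pkl","rb"))
def cr(p,x,y,w,h,f):
    im=cv2.cvtColor(np.array(p["image"]),cv2.COLOR_RGB2BGR)[y:y+h,x:x+w];im=cv2.resize(im,None,fx=f,fy=f,interpolation=cv2.INTER_CUBIC)
    for k in range(0,w,20): cv2.putText(im,str(x+k),(k*f,9),0,.32,(0,255,255),1);cv2.line(im,(k*f,10),(k*f,14),(0,255,255),1)
    for k in range(20,h,20): cv2.putText(im,str(y+k),(0,k*f+3),0,.32,(0,255,255),1)
    return im
L=cr(p,220,200,100,100,4);D=cr(p,380,130,220,200,2)[:, :400];S=cr(q,310,90,200,200,2)
T=np.zeros((600,800,3),np.uint8)
T[:400,:400]=L; T[:200*2,400:]=D[:400]
b=cr(q,310,95,180,190,1); T[400:590,:180]=b; T[400:600,200:400]=cr(p,355,10,200,200,1)
cv2.imwrite("pics/m1.png",T)
a=pickle.load(open("p0.pkl","rb"))
def rect(p,lo,hi,roi,z,nm):
    hsv=cv2.cvtColor(np.array(p["image"]),cv2.COLOR_RGB2HSV);m=cv2.inRange(hsv,lo,hi);M=np.zeros_like(m);x0,y0,x1,y1=roi;M[y0:y1,x0:x1]=m[y0:y1,x0:x1]
    M=cv2.morphologyEx(M,cv2.MORPH_CLOSE,np.ones((9,9)))
    n,l,s,_=cv2.connectedComponentsWithStats(M);k=1+np.argmax(s[1:,4])
    c=max(cv2.findContours((l==k).astype(np.uint8),0,cv2.CHAIN_APPROX_NONE)[0],key=cv2.contourArea)[:,0]
    W=np.array([atz(p,u,z)[:2] for u in c],np.float32)*1000
    r=cv2.minAreaRect(W);print(nm,"px bbox",c.min(0),c.max(0),"rect mm",np.round(r[0],1),np.round(r[1],1),round(r[2],1))
rect(p,(3,100,40),(18,255,200),(380,130,600,320),.048,"cake wrist")
rect(a["scene"],(3,100,40),(18,255,200),(320,240,440,310),.048,"cake scene")
rect(a["side"],(3,100,40),(18,255,200),(310,245,430,330),.048,"cake side")
rect(q,(0,0,160),(180,60,255),(340,150,485,285),.004,"sheet wrist")
rect(q,(5,120,100),(20,255,255),(310,95,390,185),.058,"handle wrist z58")
rect(p,(0,0,185),(180,70,255),(235,240,290,295),.145,"therm top")
for z in(.01,.063):print("holder rim px->", [np.round(atz(p,u,z),3).tolist() for u in((244,228),(285,214),(299,260))])
where()
E
```

```text
cake wrist px bbox [396 151] [566 296] rect mm [ 597.2 -138.5] [117.3 172.5] 14.1
cake scene px bbox [335 252] [416 299] rect mm [ 602.2 -130.9] [107.4 156.9] 14.1
cake side px bbox [321 257] [415 319] rect mm [ 598.9 -132. ] [112.7 160.3] 14.4
sheet wrist px bbox [344 153] [478 280] rect mm [508.9 346.2] [136.7 157.6] 19.1
handle wrist z58 px bbox [319 104] [380 176] rect mm [400.4 299.2] [93.  17.1] 22.0
therm top px bbox [244 255] [274 286] rect mm [ 532.  -380.5] [28.5 22.9] 4.8
holder rim px-> [[0.511, -0.419, 0.01], [0.51, -0.361, 0.01], [0.575, -0.365, 0.01]]
holder rim px-> [[0.502, -0.403, 0.063], [0.501, -0.353, 0.063], [0.559, -0.355, 0.063]]
t 8.35 tcp [ 0.4968 -0.3032  0.3295] yaw_y 72.11 zax [ 2.e-04 -2.e-04 -1.e+00] F [ 0.3 -0.2 -0.5] w 0.08595117658592548 g 0.0 q [-0.68 -0.09  1.59 -0.    1.64 -1.93]
```

View pics/m1.png

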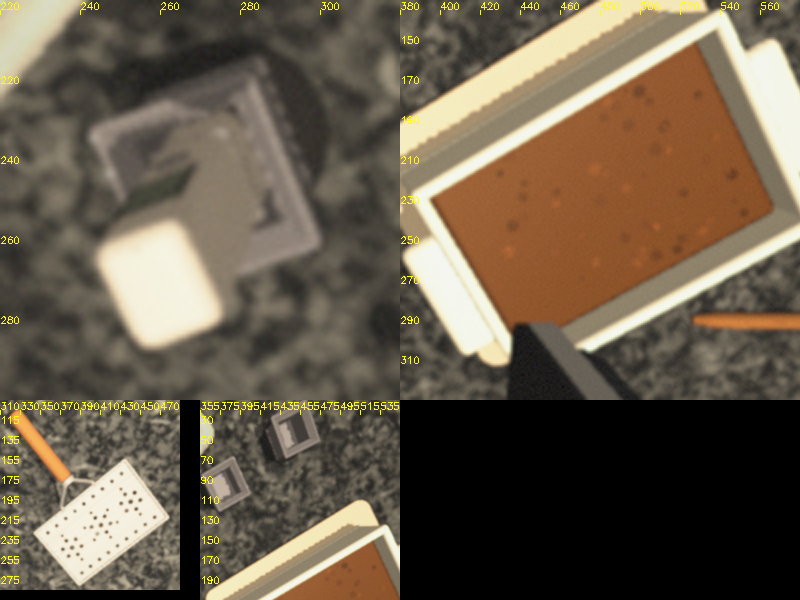

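The crop confirms the choice: a large white body in the large holder, top at (261,270), long side along holder x. I'll move above it with yaw aligned and re-measure.

```bash
python3 -m handwheel '[{"dx":-1.9,"dy":-2.1,"dz":2.6,"roll":0,"grip":0},{"dx":-1.9,"dy":-2.1,"dz":2.6,"roll":0,"grip":0},{"dx":-1.9,"dy":-2.1,"dz":2.6,"roll":0,"grip":0},{"dx":0,"dy":0,"dz":0,"roll":-7.6,"grip":0},{"dx":0,"dy":0,"dz":0,"roll":-7.6,"grip":0},{"dx":0,"dy":0,"dz":0,"roll":-7.6,"grip":0},{"dx":0,"dy":0,"dz":0,"roll":0,"grip":0},{"dx":0,"dy":0,"dz":0,"roll":0,"grip":0},{"dx":0,"dy":0,"dz":0,"roll":0,"grip":0}]' && python3 - <<'E'
from h import *
import pickle
p=arm.read_camera("wrist");pickle.dump(p,open("w5.pkl","wb"));save(p,"w5.png")
o=pickle.load(open("w4.pkl","rb"))
def top(p,roi):
    hsv=cv2.cvtColor(np.array(p["image"]),cv2.COLOR_RGB2HSV);m=cv2.inRange(hsv,(0,0,185),(180,70,255));M=np.zeros_like(m);x0,y0,x1,y1=roi;M[y0:y1,x0:x1]=m[y0:y1,x0:x1]
    n,l,s,c=cv2.connectedComponentsWithStats(M);k=1+np.argmax(s[1:,4]);return c[k],s[k],np.argwhere(l==k)[:,::-1]
c0,_,_=top(o,(235,240,290,295))
g=proj(p,[.532,-.3805,.145]).astype(int);print("pred",g)
c1,s1,pts=top(p,(g[0]-60,g[1]-60,g[0]+60,g[1]+60));print(c0,c1,s1)
print("tri",tri([(o,c0),(p,c1)]))
W=np.array([atz(p,u,.145)[:2] for u in pts],np.float32)*1000
print(cv2.minAreaRect(W))
go((.532,-.3805,.093))
E
```

```text
time_s: 9.25
tcp_pos: [0.5316, -0.381, 0.2514]
tcp_rot: [-0.131, 3.139, -0.0]
wrist_force: [-0.5, -0.0, 0.5]
width: 0.0856
grip_force: 0.0
pred [324 233]
[259.43119266 270.56116208] [324.43843844 235.54054054] [309 216  32  38 999]
tri (array([ 0.53297477, -0.38056995,  0.14415327]), [np.float64(0.0007803619853458786), np.float64(0.0007803619853460052)])
((533.3215942382812, -380.0437927246094), (21.658872604370117, 27.64468002319336), 89.73359680175781)
t 9.3 tcp [ 0.5315 -0.381   0.2514] yaw_y 94.8 zax [ 1.e-04 -1.e-04 -1.e+00] F [-0.6  0.1  0.1] w 0.0852929402014324 g 0.0 q [-0.74  0.11  1.52  0.    1.51 -2.39]
-> cm [-0.05  0.05 15.84]
```

The top stands at 0.144 m and holder yaw is about 0°. Descend and grip.

```bash
python3 -m handwheel '[{"dx":-0.1,"dy":0.1,"dz":3.5,"roll":4.5,"grip":0},{"dx":0,"dy":0,"dz":4,"roll":0,"grip":0},{"dx":0,"dy":0,"dz":3.5,"roll":0,"grip":0},{"dx":0,"dy":0,"dz":2.8,"roll":0,"grip":0},{"dx":0,"dy":0,"dz":1.5,"roll":0,"grip":0},{"dx":0,"dy":0,"dz":0.5,"roll":0,"grip":0},{"dx":0,"dy":0,"dz":0,"roll":0,"grip":1},{"dx":0,"dy":0,"dz":0,"roll":0,"grip":1},{"dx":0,"dy":0,"dz":0,"roll":0,"grip":1},{"dx":0,"dy":0,"dz":0,"roll":0,"grip":1},{"dx":0,"dy":0,"dz":0,"roll":0,"grip":1},{"dx":0,"dy":0,"dz":0,"roll":0,"grip":1},{"dx":0,"dy":0,"dz":0,"roll":0,"grip":1},{"dx":0,"dy":0,"dz":0,"roll":0,"grip":1}]' 30; python3 -c "
from h import *
where()"
```

```text
time_s: 10.7
tcp_pos: [0.5331, -0.3806, 0.0948]
tcp_rot: [-0.01, 3.14, -0.002]
wrist_force: [-1.0, -0.3, 5.8]
width: 0.0237
grip_force: 33.2
t 10.7 tcp [ 0.5331 -0.3806  0.0948] yaw_y 90.38 zax [ 0.0016 -0.0015 -1.    ] F [-1.  -0.3  5.8] w 0.023653496922907684 g 33.156899213790894 q [-0.73  0.23  1.65 -0.    1.26 -2.31]
```

```bash
python3 -m handwheel '[{"dx":0,"dy":0,"dz":-1,"roll":0,"grip":1},{"dx":0,"dy":0,"dz":-2,"roll":0,"grip":1},{"dx":0,"dy":0,"dz":-3,"roll":0,"grip":1},{"dx":0,"dy":0,"dz":-3,"roll":0,"grip":1},{"dx":0,"dy":0,"dz":-3,"roll":0,"grip":1},{"dx":0,"dy":0,"dz":-2,"roll":0,"grip":1}]'; python3 - <<'E'
from h import *
import pickle
p=pickle.load(open("w4.pkl","rb"));P=pickle.load(open("p0.pkl","rb"));w5=pickle.load(open("w5.pkl","rb"))
X=np.array([atz(p,u,.068)[:2] for u in((387.5,227.5),(540,136),(590,242),(443.5,319))])
print(np.round(X,4),X.mean(0));d=np.roll(X,-1,0)-X;print(np.linalg.norm(d,axis=1),np.degrees(np.arctan2(d[:,1],d[:,0])))
print("net gtop w4",atz(p,(479.9,229.5),.048),"dish",atz(p,(468.2,224.2),.008),"scene",atz(P["scene"],(373.7,277.4),.048),"side",atz(P["side"],(365.2,288.7),.048))
# cake-visible edges w4, px->world at the heights: rim-limited edges at z .068
hsv=cv2.cvtColor(np.array(p["image"]),cv2.COLOR_RGB2HSV);m=cv2.inRange(hsv,(3,100,40),(18,255,200))
c=max(cv2.findContours(m[130:320,380:600].copy(),0,2)[0],key=cv2.contourArea)[:,0]+[380,130]
a=cv2.approxPolyDP(cv2.convexHull(c),6,True)[:,0];print(a.tolist());print(np.round([atz(p,u,.048)[:2] for u in a.astype(float)],4),np.round([atz(p,u,.068)[:2] for u in a.astype(float)],4))
q=arm.read_camera("wrist");save(q,"w6.png");pickle.dump(q,open("w6.pkl","wb"));where()
print([(d["uv"],d["conf"]) for d in arm.place_of("gingerbread_top",q)],arm.place_of("lens",q)[:2])
E
```

```text
time_s: 11.3
tcp_pos: [0.5328, -0.3802, 0.236]
tcp_rot: [-0.01, 3.14, -0.002]
wrist_force: [0.5, -0.9, -1.0]
width: 0.0234
grip_force: 32.3
[[ 0.5514 -0.2458]
 [ 0.5048 -0.0646]
 [ 0.6401 -0.0291]
 [ 0.6837 -0.2115]] [ 0.59500184 -0.13776427]
[0.18716579 0.13987906 0.18754561 0.13675323] [ 104.40506461   14.67555116  -76.54955948 -165.4664956 ]
net gtop w4 [ 0.59386014 -0.13945329  0.048     ] dish [ 0.59719316 -0.1388971   0.008     ] scene [ 0.58970599 -0.14031675  0.048     ] side [ 0.58867101 -0.13799135  0.048     ]
[[528, 151], [566, 234], [461, 293], [435, 296], [396, 229]]
[[ 0.5204 -0.0692]
 [ 0.6313 -0.0425]
 [ 0.6676 -0.1788]
 [ 0.6615 -0.2108]
 [ 0.5621 -0.2348]] [[ 0.5164 -0.0793]
 [ 0.622  -0.0539]
 [ 0.6566 -0.1837]
 [ 0.6508 -0.2142]
 [ 0.5561 -0.2371]]
t 11.35 tcp [ 0.5339 -0.3812  0.2398] yaw_y 90.38 zax [ 0.0058 -0.0052 -1.    ] F [ 0.8 -0.7  1.8] w 0.023819329190977682 g 32.372857332229614 q [-0.73  0.11  1.53  0.    1.49 -2.31]
[([326.3, 202.4], 0.61), ([573.1, 275.3], 0.55)] [{'uv': [323.2, 242.7], 'conf': 0.85}, {'uv': [363.9, 280.2], 'conf': 0.63}]
```

```bash
python3 -m handwheel '[{"dx":-0.6,"dy":2,"dz":0,"roll":0,"grip":1},{"dx":-0.8,"dy":3,"dz":0,"roll":0,"grip":1},{"dx":-0.8,"dy":3.3,"dz":0,"roll":0,"grip":1},{"dx":-0.8,"dy":3.5,"dz":0,"roll":0,"grip":1},{"dx":-0.8,"dy":3.5,"dz":0,"roll":0,"grip":1},{"dx":-0.8,"dy":3.5,"dz":1,"roll":0,"grip":1},{"dx":-0.8,"dy":3,"dz":1.5,"roll":0,"grip":1},{"dx":-0.6,"dy":2.5,"dz":1.5,"roll":0,"grip":1},{"dx":0,"dy":0,"dz":0.6,"roll":0,"grip":1},{"dx":0,"dy":0,"dz":0,"roll":0,"grip":1},{"dx":0,"dy":0,"dz":0,"roll":0,"grip":1},{"dx":0,"dy":0,"dz":0,"roll":0,"grip":1}]'; python3 - <<'E'
from h import *
import pickle
go((.595,-.138,.1925))
o=[]
P={n:arm.read_camera(n) for n in("scene","side")}
for n,p in P.items():
    L=[d for d in arm.place_of("lens",p)][:4];print(n,[(np.round(d["uv"],1).tolist(),round(d["conf"],2)) for d in L],"expected",proj(p,[.595,-.138,.108]), "top",proj(p,[.595,-.138,.243]))
T=np.zeros((450,800,3),np.uint8)
for i,p in enumerate(P.values()):
    im=cv2.cvtColor(np.array(p["image"]),cv2.COLOR_RGB2BGR);c=proj(p,[.595,-.138,.13]).astype(int)
    T[:,i*400:(i+1)*400]=cv2.resize(im[c[1]-56:c[1]+56,c[0]-50:c[0]+50],(400,450),interpolation=cv2.INTER_CUBIC)
cv2.imwrite("pics/t1.png",T)
E
```

```text
time_s: 12.65
tcp_pos: [0.5909, -0.1375, 0.1879]
tcp_rot: [-0.008, 3.141, -0.001]
wrist_force: [-0.1, -0.1, -0.1]
width: 0.0236
grip_force: 32.3
t 12.65 tcp [ 0.5909 -0.1375  0.1879] yaw_y 90.31 zax [ 8.e-04 -4.e-04 -1.e+00] F [-0.1 -0.1 -0.1] w 0.023607779347607275 g 32.33060538768768 q [-0.35  0.04  1.7  -0.    1.4  -1.93]
-> cm [-0.41 -0.05 -0.46]
scene [([372.2, 256.8], 0.84), ([442.0, 339.1], 0.76)] expected [376.036751   253.99291388] top [378.33664864 199.58635515]
side [([436.4, 370.9], 0.86), ([365.5, 262.3], 0.77)] expected [369.4283766  264.12695756] top [373.02703177 203.78441663]
```

View pics/t1.png

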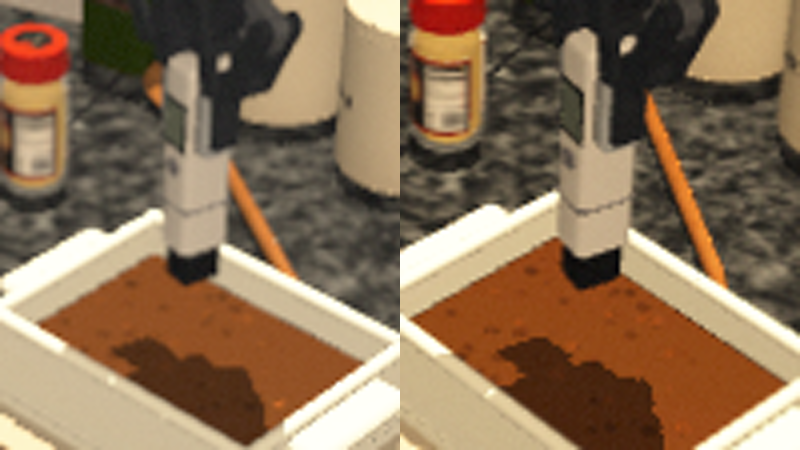

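The thermometer hangs vertically over the cake in both views (black tip at about (190,268) and (590,270) in the crops). I'll trim 4 mm and hold.

```bash
Z='x'; python3 -m handwheel '[{"dx":-0.4,"dy":0,"dz":-0.4,"roll":0,"grip":1},{"dx":0,"dy":0,"dz":0,"roll":0,"grip":1},{"dx":0,"dy":0,"dz":0,"roll":0,"grip":1},{"dx":0,"dy":0,"dz":0,"roll":0,"grip":1},{"dx":0,"dy":0,"dz":0,"roll":0,"grip":1},{"dx":0,"dy":0,"dz":0,"roll":0,"grip":1},{"dx":0,"dy":0,"dz":0,"roll":0,"grip":1},{"dx":0,"dy":0,"dz":0,"roll":0,"grip":1},{"dx":0,"dy":0,"dz":0,"roll":0,"grip":1},{"dx":0,"dy":0,"dz":0,"roll":0,"grip":1},{"dx":0,"dy":0,"dz":0,"roll":0,"grip":1},{"dx":0,"dy":0,"dz":0,"roll":0,"grip":1},{"dx":0,"dy":0,"dz":0,"roll":0,"grip":1},{"dx":0,"dy":0,"dz":0,"roll":0,"grip":1},{"dx":0,"dy":0,"dz":0,"roll":0,"grip":1},{"dx":0,"dy":0,"dz":0,"roll":0,"grip":1}]'; python3 -m handwheel '[{"dx":0,"dy":0,"dz":0,"roll":0,"grip":1},{"dx":0,"dy":0,"dz":0,"roll":0,"grip":1},{"dx":0,"dy":0,"dz":0,"roll":0,"grip":1},{"dx":0,"dy":0,"dz":0,"roll":0,"grip":1},{"dx":0,"dy":0,"dz":0,"roll":0,"grip":1},{"dx":0,"dy":0,"dz":0,"roll":0,"grip":1},{"dx":0,"dy":0,"dz":0,"roll":0,"grip":1},{"dx":0,"dy":0,"dz":0,"roll":0,"grip":1},{"dx":0,"dy":0,"dz":0,"roll":0,"grip":1},{"dx":0,"dy":0,"dz":0,"roll":0,"grip":1}]';python3 -c "
from h import *
go((.5331,-.3806,.2398))"
```

```text
time_s: 14.45
tcp_pos: [0.5949, -0.1366, 0.1913]
tcp_rot: [-0.01, 3.142, -0.0]
wrist_force: [-0.1, 0.9, -0.0]
width: 0.0239
grip_force: 32.3
time_s: 15.45
tcp_pos: [0.5948, -0.1366, 0.1913]
tcp_rot: [-0.01, 3.142, -0.0]
wrist_force: [-1.0, -0.9, -0.1]
width: 0.0238
grip_force: 32.3
t 15.45 tcp [ 0.5948 -0.1366  0.1913] yaw_y 90.38 zax [ 0. -0. -1.] F [-1.  -0.9 -0.1] w 0.023841726104884626 g 32.33019411563873 q [-0.35  0.05  1.69 -0.    1.41 -1.92]
-> cm [  6.34 -24.36  -4.85]
```

```bash
python3 -m handwheel '[{"dx":0,"dy":0,"dz":-2.4,"roll":0,"grip":1},{"dx":0,"dy":-1,"dz":-2.4,"roll":0,"grip":1},{"dx":0.8,"dy":-3,"dz":0,"roll":0,"grip":1},{"dx":0.9,"dy":-3.5,"dz":0,"roll":0,"grip":1},{"dx":0.9,"dy":-3.5,"dz":0,"roll":0,"grip":1},{"dx":0.9,"dy":-3.5,"dz":0,"roll":0,"grip":1},{"dx":0.9,"dy":-3.5,"dz":0,"roll":0,"grip":1},{"dx":0.9,"dy":-3.2,"dz":0,"roll":0,"grip":1},{"dx":0.6,"dy":-2,"dz":0,"roll":0,"grip":1},{"dx":0.4,"dy":-1.2,"dz":0,"roll":0,"grip":1},{"dx":0,"dy":0,"dz":0,"roll":0,"grip":1},{"dx":0,"dy":0,"dz":0,"roll":0,"grip":1},{"dx":0,"dy":0,"dz":0,"roll":0,"grip":1}]';python3 -c "
from h import *
go((.5331,-.3806,.0948))"
```

```text
time_s: 16.75
tcp_pos: [0.534, -0.3797, 0.2393]
tcp_rot: [-0.013, 3.141, 0.001]
wrist_force: [-0.2, 1.3, -0.5]
width: 0.0236
grip_force: 32.3
t 16.75 tcp [ 0.534  -0.3797  0.2393] yaw_y 90.47 zax [ 1.e-04  5.e-04 -1.e+00] F [-0.2  1.3 -0.5] w 0.023627874413703835 g 32.33280301094055 q [-0.73  0.12  1.53  0.    1.49 -2.31]
-> cm [ 0.09 -0.1  14.45]
```

```bash
python3 -m handwheel '[{"dx":0.1,"dy":-0.1,"dz":2,"roll":0,"grip":1},{"dx":0,"dy":0,"dz":2.5,"roll":0,"grip":1},{"dx":0,"dy":0,"dz":2.5,"roll":0,"grip":1},{"dx":0,"dy":0,"dz":2,"roll":0,"grip":1},{"dx":0,"dy":0,"dz":2,"roll":0,"grip":1},{"dx":0,"dy":0,"dz":1.5,"roll":0,"grip":1},{"dx":0,"dy":0,"dz":1,"roll":0,"grip":1},{"dx":0,"dy":0,"dz":0.7,"roll":0,"grip":1},{"dx":0,"dy":0,"dz":0,"roll":0,"grip":1},{"dx":0,"dy":0,"dz":0,"roll":0,"grip":1}]';python3 -c "
from h import *
where()"
```

```text
time_s: 17.75
tcp_pos: [0.5329, -0.3823, 0.0982]
tcp_rot: [-0.011, 3.141, -0.001]
wrist_force: [-0.4, -0.1, -0.4]
width: 0.0234
grip_force: 32.3
t 17.75 tcp [ 0.5329 -0.3823  0.0982] yaw_y 90.38 zax [ 1.e-03 -9.e-04 -1.e+00] F [-0.4 -0.1 -0.4] w 0.02335464752403643 g 32.33286380767822 q [-0.74  0.23  1.64  0.    1.26 -2.31]
```

```bash
python3 -m handwheel '[{"dx":0,"dy":0.1,"dz":0.2,"roll":0,"grip":1},{"dx":0,"dy":0,"dz":0.1,"roll":0,"grip":1},{"dx":0,"dy":0,"dz":0,"roll":0,"grip":1},{"dx":0,"dy":0,"dz":0,"roll":0,"grip":0.6},{"dx":0,"dy":0,"dz":0,"roll":0,"grip":0.5},{"dx":0,"dy":0,"dz":0,"roll":0,"grip":0},{"dx":0,"dy":0,"dz":0,"roll":0,"grip":0},{"dx":0,"dy":0,"dz":0,"roll":0,"grip":0},{"dx":0,"dy":0,"dz":0,"roll":0,"grip":0},{"dx":0,"dy":0,"dz":-2,"roll":0,"grip":0},{"dx":0,"dy":0,"dz":-4,"roll":0,"grip":0},{"dx":0,"dy":0,"dz":-4.5,"roll":0,"grip":0},{"dx":0,"dy":0,"dz":-4.5,"roll":0,"grip":0},{"dx":0,"dy":0,"dz":-4,"roll":0,"grip":0},{"dx":0,"dy":0,"dz":-4,"roll":0,"grip":0},{"dx":0,"dy":0,"dz":0,"roll":0,"grip":0}]';python3 - <<'E'
from h import *
import pickle
where()
p=arm.read_camera("wrist");o=pickle.load(open("w4.pkl","rb"));pickle.dump(p,open("w7.pkl","wb"))
hsv=cv2.cvtColor(np.array(p["image"]),cv2.COLOR_RGB2HSV);m=cv2.inRange(hsv,(0,0,185),(180,70,255));g=proj(p,[.533,-.38,.145]).astype(int)
M=np.zeros_like(m);M[g[1]-45:g[1]+45,g[0]-45:g[0]+45]=m[g[1]-45:g[1]+45,g[0]-45:g[0]+45]
n,l,s,c=cv2.connectedComponentsWithStats(M);k=1+np.argmax(s[1:,4]);print(g,c[k],s[k],atz(p,c[k],.145))
# dish + stencil
q=pickle.load(open("w3.pkl","rb"))
a=np.array([[436,155],[478,212],[391,279],[345,228]],float)
hs=cv2.cvtColor(np.array(q["image"]),cv2.COLOR_RGB2HSV);m=cv2.inRange(hs,(0,0,150),(180,70,255));M=np.zeros_like(m);M[150:286,340:486]=m[150:286,340:486]
M=cv2.morphologyEx(cv2.morphologyEx(M,cv2.MORPH_CLOSE,np.ones((7,7))),cv2.MORPH_OPEN,np.ones((9,9)))
c=max(cv2.findContours(M,0,1)[0],key=cv2.contourArea)[:,0]
W=np.array([atz(q,u,.004)[:2] for u in c.astype(float)],np.float32)*1000;r=cv2.minAreaRect(W);print("sheet",r)
m=cv2.inRange(hs,(5,120,90),(20,255,255));M=np.zeros_like(m);M[95:186,310:390]=m[95:186,310:390];c=np.argwhere(M)[:,::-1]
H=np.array([atz(q,u,.053)[:2] for u in c.astype(float)],np.float32)*1000;mu=H.mean(0);ev=np.linalg.svd(H-mu,full_matrices=0)[2][0];pr=(H-mu)@ev;print("handle",mu,np.degrees(np.arctan2(ev[1],ev[0])),pr.min(),pr.max())
for n,uv in(("shaker",(217,208)),("sp1",(239,284)),("honey",(254,330)),("sp2",(280,385))): print(n,atz(q,uv,.1))
print("net grip",atz(q,(356.6,152.7),.048))
E
```

```text
time_s: 19.35
tcp_pos: [0.5344, -0.3827, 0.3335]
tcp_rot: [-0.01, 3.131, -0.014]
wrist_force: [1.1, -0.2, 1.1]
width: 0.0852
grip_force: 0.0
t 19.35 tcp [ 0.5344 -0.3827  0.3335] yaw_y 90.38 zax [ 0.0102 -0.0092 -0.9999] F [ 1.1 -0.2  1.1] w 0.08521699676871504 g 0.0 q [-0.73  0.08  1.42 -0.    1.63 -2.31]
[328 206] [327.89432177 207.22082019] [316 193  25  28 634] [ 0.53351521 -0.38089499  0.145     ]
sheet ((519.3049926757812, 352.0245056152344), (115.08830261230469, 159.16024780273438), 22.593250274658203)
handle [399.52582 299.1084 ] 22.144999 -45.964863 48.166584
shaker [0.42095197 0.14651061 0.1       ]
sp1 [0.50685688 0.13706349 0.1       ]
honey [0.56451768 0.13262997 0.1       ]
sp2 [0.64219844 0.13602726 0.1       ]
net grip [0.41551776 0.30361418 0.048     ]
```

The thermometer is back in its holder: top at (0.5335, -0.381), same as before. Next is the stencil grip point, about (0.415, 0.305), with handle yaw 22.1°.

```bash
python3 -m handwheel '[{"dx":0.7,"dy":4.3,"dz":0.4,"roll":0,"grip":0},{"dx":0.7,"dy":4.3,"dz":0.4,"roll":0,"grip":0},{"dx":0.7,"dy":4.3,"dz":0.4,"roll":0,"grip":0},{"dx":0.7,"dy":4.3,"dz":0.4,"roll":0,"grip":0},{"dx":0.7,"dy":4.3,"dz":0.4,"roll":0,"grip":0},{"dx":0.7,"dy":4.3,"dz":0.4,"roll":0,"grip":0},{"dx":0.7,"dy":4.3,"dz":0.4,"roll":0,"grip":0},{"dx":0.7,"dy":4.3,"dz":0.4,"roll":0,"grip":0},{"dx":0.7,"dy":4.3,"dz":0.4,"roll":0,"grip":0},{"dx":0.7,"dy":4.3,"dz":0.4,"roll":0,"grip":0},{"dx":0.7,"dy":4.3,"dz":0.4,"roll":0,"grip":0},{"dx":0.7,"dy":4.3,"dz":0.4,"roll":0,"grip":0},{"dx":0.7,"dy":4.3,"dz":0.4,"roll":0,"grip":0},{"dx":0.7,"dy":4.3,"dz":0.4,"roll":0,"grip":0},{"dx":0.7,"dy":4.3,"dz":0.4,"roll":0,"grip":0},{"dx":0.7,"dy":4.3,"dz":0.4,"roll":0,"grip":0},{"dx":0,"dy":0,"dz":0,"roll":-7.2,"grip":0},{"dx":0,"dy":0,"dz":0,"roll":-7.2,"grip":0},{"dx":0,"dy":0,"dz":0,"roll":-7.3,"grip":0},{"dx":0,"dy":0,"dz":0,"roll":0,"grip":0}]';cat > hd.py <<'E'
from h import *
import pickle
def handle(q,lim=None):
    hs=cv2.cvtColor(np.array(q["image"]),cv2.COLOR_RGB2HSV);m=cv2.inRange(hs,(5,120,90),(20,255,255))
    n,l,s,_=cv2.connectedComponentsWithStats(m)
    g=proj(q,[.4,.3,.05]) if lim is None else lim
    best=min([k for k in range(1,n) if s[k,4]>200],key=lambda k:np.min(np.linalg.norm(np.argwhere(l==k)[:,::-1]-g,axis=1)))
    return np.argwhere(l==best)[:,::-1].astype(float),s[best]
def axis(q,px,z):
    H=np.array([atz(q,u,z)[:2] for u in px],np.float32);mu=H.mean(0);U=np.linalg.svd(H-mu,full_matrices=0)[2];ev=U[0]*np.sign(U[0][0]);pr=(H-mu)@ev;w=(H-mu)@U[1]
    return mu,np.degrees(np.arctan2(ev[1],ev[0])),pr.min(),pr.max(),w.max()-w.min()
E
python3 - <<'E'
from hd import *
where()
q=arm.read_camera("wrist");save(q,"w8.png");pickle.dump(q,open("w8.pkl","wb"));o=pickle.load(open("w3.pkl","rb"))
a,sa=handle(q);b,sb=handle(o)
print(sa,sb)
print("tri centroid",tri([(q,a.mean(0)),(o,b.mean(0))]))
for z in (.048,.058): print(z,axis(q,a,z),axis(o,b,z))
go((.415,.305,.029))
P=pickle.load(open("p0.pkl","rb"));print("bottle",atz(P["side"],(362,203),0),"canister",atz(P["side"],(402,217),0),atz(P["scene"],(359,208),0))
print([(np.round(d["uv"],1),round(d["conf"],2)) for d in arm.place_of("stencil_grip",q)],proj(q,[.415,.305,.048]))
E
```

```text
time_s: 21.4
tcp_pos: [0.4151, 0.306, 0.2583]
tcp_rot: [0.601, -3.08, 0.002]
wrist_force: [-0.0, 0.7, -0.4]
width: 0.0855
grip_force: 0.0
t 21.4 tcp [0.4151 0.306  0.2583] yaw_y 112.09 zax [-0.0028 -0.0015 -1.    ] F [-0.   0.7 -0.4] w 0.08553650544948747 g 0.0 q [ 0.49 -0.23  1.83 -0.    1.54 -1.47]
[ 315  140   18   99 1655] [ 319  104   62   73 1309]
tri centroid (array([0.39926636, 0.29911558, 0.05014351]), [np.float64(3.5424952224795994e-05), np.float64(3.542495222478446e-05)])
0.048 (array([0.40004012, 0.29939124], dtype=float32), np.float32(22.226295), np.float32(-0.04668771), np.float32(0.048586532), np.float32(0.0167129)) (array([0.39966697, 0.29940066], dtype=float32), np.float32(22.144999), np.float32(-0.046514336), np.float32(0.048741806), np.float32(0.017695863))
0.058 (array([0.39875343, 0.2988964 ], dtype=float32), np.float32(22.226295), np.float32(-0.045365117), np.float32(0.04720945), np.float32(0.016239347)) (array([0.3993853 , 0.29881632], dtype=float32), np.float32(22.144999), np.float32(-0.04541605), np.float32(0.047590677), np.float32(0.017277982))
t 21.45 tcp [0.4152 0.306  0.2586] yaw_y 111.94 zax [-0.0024 -0.0013 -1.    ] F [-0.6  0.5 -0.3] w 0.08524145637783315 g 0.0 q [ 0.49 -0.23  1.83  0.    1.54 -1.46]
-> cm [-0.   -0.07 22.96]
bottle [0.78534617 0.21070034 0.        ] canister [0.84238915 0.10446706 0.        ] [0.78104441 0.20753843 0.        ]
[(array([323.2, 209.7]), 0.66)] [323.55015581 205.99243859]
```

```bash
python3 -m handwheel '[{"dx":0,"dy":-0.1,"dz":4,"roll":0,"grip":0},{"dx":0,"dy":0,"dz":4.5,"roll":0,"grip":0},{"dx":0,"dy":0,"dz":4.5,"roll":0,"grip":0},{"dx":0,"dy":0,"dz":4,"roll":0,"grip":0},{"dx":0,"dy":0,"dz":3,"roll":0,"grip":0},{"dx":0,"dy":0,"dz":2,"roll":0,"grip":0},{"dx":0,"dy":0,"dz":0.9,"roll":0,"grip":0},{"dx":0,"dy":0,"dz":0,"roll":0,"grip":0},{"dx":0,"dy":0,"dz":0,"roll":0,"grip":1},{"dx":0,"dy":0,"dz":0,"roll":0,"grip":1},{"dx":0,"dy":0,"dz":0,"roll":0,"grip":1},{"dx":0,"dy":0,"dz":0,"roll":0,"grip":1},{"dx":0,"dy":0,"dz":0,"roll":0,"grip":1},{"dx":0,"dy":0,"dz":0,"roll":0,"grip":1},{"dx":0,"dy":0,"dz":0,"roll":0,"grip":1},{"dx":0,"dy":0,"dz":0,"roll":0,"grip":1},{"dx":0,"dy":0,"dz":0,"roll":0,"grip":1}]' 100;python3 -c "
from h import *
where()"
```

```text
time_s: 23.2
tcp_pos: [0.4166, 0.3056, 0.032]
tcp_rot: [-0.602, 3.083, 0.0]
wrist_force: [-1.9, -0.9, 5.8]
width: 0.0144
grip_force: 97.7
t 23.2 tcp [0.4166 0.3056 0.032 ] yaw_y 112.08 zax [ 6.e-04  4.e-04 -1.e+00] F [-1.9 -0.9  5.8] w 0.014372399986922751 g 97.65001058578491 q [ 0.49  0.01  2.01  0.    1.12 -1.47]
```

```bash
python3 -m handwheel '[{"dx":0,"dy":0,"dz":-0.5,"roll":0,"grip":1},{"dx":0,"dy":0,"dz":-1,"roll":0,"grip":1},{"dx":0,"dy":0,"dz":-2,"roll":0,"grip":1},{"dx":0,"dy":0,"dz":-2.5,"roll":0,"grip":1},{"dx":0,"dy":0,"dz":-2.5,"roll":0,"grip":1},{"dx":0,"dy":0,"dz":-2.5,"roll":0,"grip":1},{"dx":0,"dy":0,"dz":-2.5,"roll":0,"grip":1},{"dx":0,"dy":0,"dz":-2.5,"roll":0,"grip":1},{"dx":0,"dy":0,"dz":-2,"roll":0,"grip":1},{"dx":0,"dy":0,"dz":-1,"roll":0,"grip":1},{"dx":0,"dy":0,"dz":0,"roll":0,"grip":1},{"dx":0,"dy":0,"dz":0,"roll":0,"grip":1}]';cat > st.py <<'E'
from hd import *
def sheet(q):
    # white sheet component nearest expected location; returns hull corners px
    p,R=where();org=p+np.array([0,0,-.032+.002])-R[:,0]*.115
    g=proj(q,org);hs=cv2.cvtColor(np.array(q["image"]),cv2.COLOR_RGB2HSV);m=cv2.inRange(hs,(0,0,140),(180,75,255))
    print("expected",g);return org,g,m
E
python3 - <<'E'
from st import *
q=arm.read_camera("wrist");save(q,"w9.png");pickle.dump(q,open("w9.pkl","wb"))
p,R=where();ax=-R[:,0];ay=-R[:,1];o=p+ax*.115+[0,0,-.028]
print("tool x",R[:,0],"corners exp",[np.round(proj(q,o+ax*sx*.05+ay*sy*.075)).tolist() for sx,sy in((-1,-1),(-1,1),(1,1),(1,-1))])
print("handle",handle(q,proj(q,p+ax*-.03))[1])
for n in("scene","side"):
    c=arm.read_camera(n);pickle.dump(c,open(n+"9.pkl","wb"))
    print(n,[np.round(proj(c,o+ax*sx*.05+ay*sy*.075),1).tolist() for sx,sy in((-1,-1),(-1,1),(1,1),(1,-1))])
    r=proj(c,o).astype(int);save(c,n+"9.png",(r[0]-60,r[1]-45,r[0]+60,r[1]+45),4)
a=[cv2.imread(f"pics/{n}9.png") for n in("scene","side")]
w=cv2.imread("pics/w9.png");
T=np.zeros((600,800,3),np.uint8);T[:300,:400]=cv2.resize(a[0],(400,300));T[:300,400:]=cv2.resize(a[1],(400,300));T[300:,:400]=cv2.resize(w,(400,300));cv2.imwrite("pics/m9.png",T)
E
```

```text
time_s: 24.4
tcp_pos: [0.4158, 0.305, 0.2203]
tcp_rot: [0.601, -3.082, 0.001]
wrist_force: [-0.3, -0.5, -2.0]
width: 0.014
grip_force: 97.5
t 24.45 tcp [0.4155 0.3049 0.2197] yaw_y 112.08 zax [-0.0024 -0.0013 -1.    ] F [ 0.6  0.5 -1.4] w 0.014082807672730272 g 97.52983331680298 q [ 0.49 -0.2   1.88  0.    1.47 -1.47]
tool x [-0.926677   -0.37584915  0.00267423] corners exp [[461.0, 384.0], [187.0, 384.0], [203.0, 523.0], [446.0, 523.0]]
handle [  299   141    49   253 10642]
scene [[217.3, 149.2], [258.0, 162.7], [283.6, 149.6], [243.2, 137.2]]
side [[210.6, 136.3], [250.0, 152.8], [280.4, 139.0], [240.6, 124.1]]
```

```bash
cat > tilt.py <<'E'
from st import *
def corners(c,o,ax,ay,verbose=0):
    E=np.array([proj(c,o+ax*sx*.05+ay*sy*.075) for sx,sy in((-1,-1),(-1,1),(1,1),(1,-1))])
    hs=cv2.cvtColor(np.array(c["image"]),cv2.COLOR_RGB2HSV);m=cv2.inRange(hs,(0,0,120),(180,90,255))
    roi=np.zeros_like(m);cv2.fillPoly(roi,[cv2.convexHull(E.astype(np.int32))],255);roi=cv2.dilate(roi,np.ones((15,15)));m&=roi
    m=cv2.morphologyEx(m,cv2.MORPH_CLOSE,np.ones((5,5)));m=cv2.morphologyEx(m,cv2.MORPH_OPEN,np.ones((3,3)))
    k=max(cv2.findContours(m,0,2)[0],key=cv2.contourArea)
    h=cv2.convexHull(k)[:,0].astype(float);out=[]
    # extreme corners in the expected affine frame
    cen=E.mean(0);A=np.linalg.inv(np.c_[(E[2]+E[3]-E[0]-E[1])/4,(E[1]+E[2]-E[0]-E[3])/4])
    w=(h-cen)@A.T
    for sx,sy in((-1,-1),(-1,1),(1,1),(1,-1)): out.append(h[np.argmax(w@np.array([sx,sy]))])
    return E,np.array(out),cv2.contourArea(k)/cv2.contourArea(E.astype(np.float32))
E
python3 - <<'E'
from tilt import *
p,R=where();ax=-R[:,0];ay=-R[:,1];o=p+ax*.115+[0,0,-.028]
C={n:pickle.load(open(n+"9.pkl","rb")) for n in("scene","side")};r={}
for n,c in C.items():
    r[n]=corners(c,o,ax,ay);print(n,np.round(r[n][0]-r[n][1],1).tolist(),r[n][2])
for i in range(4):
    X,e=tri([(C[n],r[n][1][i]) for n in C]);d=X-o;print(np.round([d@ax,d@ay,d[2]],4),np.round(e,4))
E
```

```text
t 24.55 tcp [0.4155 0.3049 0.2195] yaw_y 112.07 zax [-0.0027 -0.0014 -1.    ] F [-0.4  1.2 -1. ] w 0.014085072006483412 g 97.53027319908142 q [ 0.49 -0.2   1.88  0.    1.47 -1.47]
scene [[3.3, -7.8], [9.0, -6.2], [-6.4, 7.7], [-7.8, 7.3]] 2.379850708978176
side [[0.6, -9.6], [-4.0, -6.2], [-6.6, 7.0], [-7.4, 7.2]] 2.2202608453276325
[-0.0202 -0.1273 -0.0501] [0.0023 0.0023]
[ 0.2097 -0.2276 -0.2082] [0.004 0.004]
[0.0534 0.096  0.0245] [0.0012 0.0012]
[ 0.0514 -0.0431  0.0279] [0.0005 0.0005]
```

```bash
python3 -m handwheel '[{"dx":0.35,"dy":-1.5,"dz":0,"roll":0,"grip":1},{"dx":0.6,"dy":-2.5,"dz":0,"roll":0,"grip":1},{"dx":0.87,"dy":-3.5,"dz":0,"roll":0,"grip":1},{"dx":0.87,"dy":-3.5,"dz":0,"roll":0,"grip":1},{"dx":0.87,"dy":-3.5,"dz":0,"roll":0,"grip":1},{"dx":0.87,"dy":-3.5,"dz":0,"roll":0,"grip":1},{"dx":0.87,"dy":-3.5,"dz":0,"roll":0,"grip":1},{"dx":0.87,"dy":-3.5,"dz":0,"roll":0,"grip":1},{"dx":0.87,"dy":-3.5,"dz":0,"roll":0,"grip":1},{"dx":0.87,"dy":-3.5,"dz":0,"roll":0,"grip":1},{"dx":0.87,"dy":-3.5,"dz":0,"roll":0,"grip":1},{"dx":0.87,"dy":-3.5,"dz":0,"roll":0,"grip":1},{"dx":0.87,"dy":-3.5,"dz":0,"roll":0,"grip":1},{"dx":0.6,"dy":-2.5,"dz":0,"roll":0,"grip":1},{"dx":0.3,"dy":-1.3,"dz":0,"roll":3.8,"grip":1},{"dx":0,"dy":0,"dz":0,"roll":3.8,"grip":1},{"dx":0,"dy":0,"dz":0,"roll":0,"grip":1},{"dx":0,"dy":0,"dz":0,"roll":0,"grip":1},{"dx":0,"dy":0,"dz":0,"roll":0,"grip":1}]'; python3 - <<'E'
from tilt import *
p,R=where();ax=-R[:,0];ay=-R[:,1];o=p+ax*.113+[0,0,-.028]
T=np.zeros((600,800,3),np.uint8)
for i,n in enumerate(("scene","side")):
    c=arm.read_camera(n);pickle.dump(c,open(n+"10.pkl","wb"));g=proj(c,o-[0,0,.04]).astype(int);E=corners(c,o,ax,ay)[0]
    print(n,np.round(E,1).tolist(),"crop org",g-[50,75])
    im=cv2.cvtColor(np.array(c["image"]),cv2.COLOR_RGB2BGR)[g[1]-75:g[1]+75,g[0]-50:g[0]+50]
    T[:,i*400:(i+1)*400]=cv2.resize(im,(400,600),interpolation=cv2.INTER_CUBIC)
w=arm.read_camera("wrist");save(w,"w10.png");pickle.dump(w,open("w10.pkl","wb"))
cv2.imwrite("pics/m10.png",T)
print([(np.round(d["uv"],1),round(d["conf"],2)) for d in arm.place_of("dish",w)],proj(w,[.595,-.138,.008]))
go((0.4837,-0.1668,.09))
E
```

```text
time_s: 26.45
tcp_pos: [0.4842, -0.1665, 0.2211]
tcp_rot: [0.398, -3.116, -0.0]
wrist_force: [-0.6, -0.4, -1.6]
width: 0.0144
grip_force: 97.7
t 26.45 tcp [ 0.4842 -0.1665  0.2211] yaw_y 104.55 zax [-4.e-04  0.e+00 -1.e+00] F [-0.6 -0.4 -1.6] w 0.014383517666998405 g 97.72737264633179 q [-0.48 -0.22  1.88 -0.    1.47 -2.3 ]
scene [[334.6, 217.0], [389.4, 243.7], [420.1, 224.6], [365.9, 200.4]] crop org [326 161]
side [[322.8, 220.7], [382.1, 258.0], [421.1, 234.9], [361.5, 201.7]] crop org [319 170]
[] [324.12144305 310.40827852]
t 26.65 tcp [ 0.4845 -0.1664  0.2213] yaw_y 104.53 zax [ 0.e+00 -1.e-04 -1.e+00] F [ 0.2 -0.3 -1.5] w 0.014264788029085596 g 97.72782325744629 q [-0.48 -0.22  1.88 -0.    1.47 -2.3 ]
-> cm [ 0.08 -0.02 13.13]
```

View pics/m10.png

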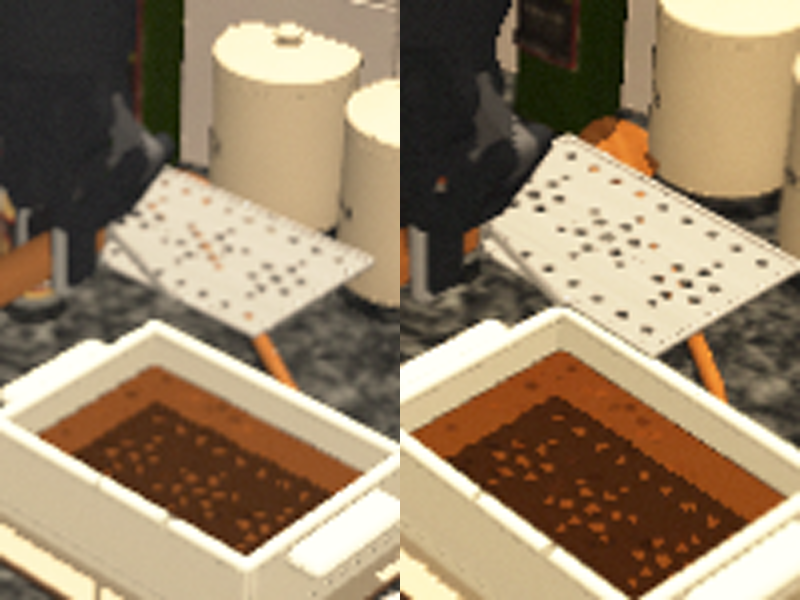

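The picture shows the sheet held well clear above the dish. Its corners, in crop pixels, are (160,168), (372,262) and (252,333) in the scene view, and (570,135), (800,262) and (655,355) in the side view. The far edge looks slightly low, so I'll quantify the tilt.

```bash
cat > fit.py <<'E'
from tilt import *
from scipy.optimize import least_squares
def fit(obs,p,R):
    # obs: {name:(cam,[(sx,sy,uv)..])}; params pitch,roll,yaw(deg), z/x/y common, + per-camera px offset (weak prior)
    ax0,ay0,g=-R[:,0],-R[:,1],p+[0,0,.0187]
    def f(v):
        Q=Ro.from_rotvec(ay0*np.radians(v[0])).as_matrix()@Ro.from_rotvec(ax0*np.radians(v[1])).as_matrix()@Ro.from_rotvec([0,0,np.radians(v[2])]).as_matrix()
        r=[]
        for i,(n,(c,L)) in enumerate(obs.items()):
            for sx,sy,u in L:
                X=g+Q@(ax0*(v[3]+.05*sx)+ay0*.075*sy+np.array([0,0,-.0487+.004]))
                r+=list((proj(c,X)+v[4+2*i:6+2*i]-u)/.5)
        return np.r_[r,v[4:]/1.,(v[3]-.113)/.002,v[2]/1.]
    s=least_squares(f,np.r_[0,0,0,.113,np.zeros(2*len(obs))]);cov=np.linalg.inv(s.jac.T@s.jac)
    print("pitch(+far down),roll,yaw",np.round(s.x[:3],2),"+-",np.round(np.sqrt(np.diag(cov))[:3],2),"x",s.x[3],"off",np.round(s.x[4:],2),"res px",np.round(s.fun[:6*len(obs)]*.5,2));return s.x
E
python3 - <<'E'
from fit import *
p,R=where();C={n:pickle.load(open(n+"10.pkl","rb")) for n in("scene","side")}
raw={"scene":(326,161,[(1,-1,160,168),(1,1,372,262),(-1,1,252,333)]),"side":(319,170,[(1,-1,170,135),(1,1,400,262),(-1,1,255,355)])}
for sub in(0,1):
    obs={}
    for n,(x,y,L) in raw.items():
        g=cv2.cvtColor(np.array(C[n]["image"]),cv2.COLOR_RGB2GRAY);U=np.array([[[x+a/4-.4,y+b/4-.4]] for _,_,a,b in L],np.float32)
        if sub: cv2.cornerSubPix(g,U,(3,3),(-1,-1),(3,40,.01))
        print(n,np.round(U[:,0],1).tolist());obs[n]=(C[n],[(l[0],l[1],u[0]) for l,u in zip(L,U)])
    fit(obs,p,R)
# wrist: handle
w=pickle.load(open("w10.pkl","rb"));hp,s=handle(w,proj(w,p+R[:,0]*.03));print(s)
g=p+[0,0,.0187]
for dz in(.01,):
  for t in(.0,2.,-2):
    Q=Ro.from_rotvec(-R[:,1]*np.radians(t)).as_matrix()
    print(t,[np.round(proj(w,g+Q@(R[:,0]*.066-R[:,1]*y+np.array([0,0,dz]))),1).tolist() for y in(-.008,.008)],[np.round(proj(w,g+Q@(R[:,0]*.066-R[:,1]*y+np.array([0,0,-dz]))),1).tolist() for y in(-.008,.008)])
print("end px top rows:",[(r,hp[hp[:,1]==r][:,0].min(),hp[hp[:,1]==r][:,0].max()) for r in range(s[1],s[1]+30,4)])
E
```

```text
t 26.65 tcp [ 0.4845 -0.1664  0.2213] yaw_y 104.53 zax [ 0.e+00 -1.e-04 -1.e+00] F [ 0.2 -0.3 -1.5] w 0.014264788029085596 g 97.72782325744629 q [-0.48 -0.22  1.88 -0.    1.47 -2.3 ]
scene [[365.6000061035156, 202.60000610351562], [418.6000061035156, 226.10000610351562], [388.6000061035156, 243.8000030517578]]
side [[361.1000061035156, 203.39999389648438], [418.6000061035156, 235.10000610351562], [382.3999938964844, 258.3999938964844]]
pitch(+far down),roll,yaw [-1.69 -0.48  0.25] +- [0.49 0.44 0.31] x 0.11262030850222751 off [-0.35  0.53 -0.22 -0.08] res px [-0.74 -0.22  0.66 -0.07  0.16  0.15 -0.63 -0.08  1.58  0.73 -0.89 -0.63]
scene [[368.20001220703125, 202.10000610351562], [419.3999938964844, 225.3000030517578], [388.70001220703125, 244.6999969482422]]
side [[361.1000061035156, 203.39999389648438], [419.29998779296875, 236.8000030517578], [382.20001220703125, 259.20001220703125]]
pitch(+far down),roll,yaw [-1.21 -0.1  -0.57] +- [0.49 0.45 0.31] x 0.1122755232406617 off [ 0.26  0.42 -0.55  0.69] res px [-1.69 -0.42  1.01  0.78  0.61 -0.46  0.22  0.09  1.12  0.09 -1.21 -0.35]
[  297   141    56   254 10833]
0.0 [[349.9, 135.4], [296.7, 135.4]] [[346.1, 135.6], [300.9, 135.6]]
2.0 [[349.4, 134.4], [297.2, 134.4]] [[345.7, 136.7], [301.3, 136.7]]
-2 [[350.4, 136.7], [296.1, 136.7]] [[346.5, 134.6], [300.5, 134.6]]
end px top rows: [(141, np.float64(320.0), np.float64(330.0)), (145, np.float64(306.0), np.float64(341.0)), (149, np.float64(303.0), np.float64(344.0)), (153, np.float64(301.0), np.float64(346.0)), (157, np.float64(300.0), np.float64(348.0)), (161, np.float64(300.0), np.float64(348.0)), (165, np.float64(300.0), np.float64(348.0)), (169, np.float64(300.0), np.float64(347.0))]
```

```bash
python3 - <<'E'
from fit import *
C={n:pickle.load(open(n+"10.pkl","rb")) for n in("scene","side")}
S=np.array([[152,320],[404,450],[247,560],[-2,413]])/4+[326,161]-.4
X=np.array([atz(C["scene"],u,.068)[:2] for u in S]);print(X.round(4),X.mean(0));d=np.roll(X,-1,0)-X;print(np.linalg.norm(d,axis=1).round(4),np.degrees(np.arctan2(d[:,1],d[:,0])).round(1))
# model fit of dish rim (outer 142x192 at z .070) to white mask edges in both: report predicted corners
for n,c in C.items():
    for cx,cy,yw in((.595,-.138,14.5),):
        a=np.radians(yw);ax=np.array([np.cos(a),np.sin(a),0]);ay=np.array([-np.sin(a),np.cos(a),0])
        print(n,[np.round(proj(c,np.array([cx,cy,.068])+ax*sx*.071+ay*sy*.096),1).tolist() for sx,sy in((-1,1),(1,1),(1,-1),(-1,-1))])
        print([np.round(proj(c,np.array([cx,cy,.048])+ax*sx*.0635+ay*sy*.0885),1).tolist() for sx,sy in((-1,1),(1,1),(1,-1),(-1,-1))])
print("obs scene",S.tolist(),"\nobs side back",(np.array([[160,310]])/4+[319,170]-.4), "cake back scene",np.array([157,368])/4+[326,161]-.4,"side",np.array([160,350])/4+[319,170]-.4)
w=pickle.load(open("w4.pkl","rb"))
E
```

```text
[[ 0.637  -0.0282]
 [ 0.6817 -0.2103]
 [ 0.5522 -0.2429]
 [ 0.5099 -0.0626]] [ 0.59520233 -0.13602043]
[0.1875 0.1335 0.1852 0.1317] [ -76.2 -165.9  103.2   15.1]
scene [[322.2, 264.9], [364.3, 240.1], [429.6, 272.9], [388.2, 302.4]]
[[327.0, 272.1], [364.4, 249.5], [424.0, 280.2], [387.3, 306.7]]
side [[309.3, 272.0], [360.1, 244.1], [430.0, 288.4], [378.5, 323.7]]
[[314.7, 279.8], [359.7, 254.5], [423.2, 295.9], [377.7, 327.3]]
obs scene [[363.6, 240.6], [426.6, 273.1], [387.35, 300.6], [325.1, 263.85]] 
obs side back [[358.6 247.1]] cake back scene [364.85 252.6 ] side [358.6 257.1]
```

```bash
python3 -m handwheel '[{"dx":-0.2,"dy":0,"dz":1,"roll":0,"grip":1},{"dx":0,"dy":0,"dz":2,"roll":0,"grip":1},{"dx":0,"dy":0,"dz":2,"roll":0,"grip":1},{"dx":0,"dy":0,"dz":2,"roll":0,"grip":1},{"dx":0,"dy":0,"dz":2,"roll":0,"grip":1},{"dx":0,"dy":0,"dz":1,"roll":0,"grip":1},{"dx":0,"dy":0,"dz":0.5,"roll":0,"grip":1},{"dx":0,"dy":0,"dz":0,"roll":0,"grip":1},{"dx":0,"dy":0,"dz":0,"roll":0,"grip":1},{"dx":0,"dy":0,"dz":0,"roll":0,"grip":1}]'; python3 - <<'E'
from fit import *
p,R=where();ax=-R[:,0];ay=-R[:,1];o=p+[0,0,.0187]+ax*.1125+[0,0,-.0447-.003]
for n in("scene","side"):
    c=arm.read_camera(n);pickle.dump(c,open(n+"11.pkl","wb"))
    E=np.array([[proj(c,o+ax*sx*.05+ay*sy*.075)] for sx,sy in((1,-1),(1,1),(-1,1))],np.float32)
    g=cv2.cvtColor(np.array(c["image"]),cv2.COLOR_RGB2GRAY);U=E.copy();cv2.cornerSubPix(g,U,(4,4),(-1,-1),(3,40,.01))
    print(n,E[:,0].round(1).tolist(),U[:,0].round(1).tolist(),[(np.round(d["uv"],1).tolist(),round(d["conf"],2)) for d in arm.place_of("stencil",c)][:2],proj(c,o-[0,0,.004]),[np.round(d["uv"],1).tolist() for d in arm.place_of("gingerbread_top",c)][:1],proj(c,[.595,-.1375,.048]))
E
```

```text
time_s: 27.65
tcp_pos: [0.4872, -0.1665, 0.1176]
tcp_rot: [-0.396, 3.115, -0.002]
wrist_force: [-0.6, -0.2, -1.6]
width: 0.0142
grip_force: 97.7
t 27.65 tcp [ 0.4872 -0.1665  0.1176] yaw_y 104.48 zax [ 0.002 -0.001 -1.   ] F [-0.6 -0.2 -1.6] w 0.014202930670199818 g 97.71678328514099 q [-0.47 -0.12  1.97  0.    1.28 -2.3 ]
scene [[365.79998779296875, 239.5], [417.3999938964844, 265.20001220703125], [388.0, 285.5]] [[363.29998779296875, 240.5], [416.70001220703125, 266.79998779296875], [387.8999938964844, 286.20001220703125]] [([375.5, 263.7], 0.88)] [376.18221478 262.62790695] [[376.0, 278.5]] [374.93404289 276.02017213]
side [[360.8999938964844, 244.39999389648438], [416.20001220703125, 279.3999938964844], [379.6000061035156, 303.5]] [[359.3999938964844, 244.39999389648438], [415.20001220703125, 279.79998779296875], [379.0, 304.29998779296875]] [([372.8, 272.7], 0.97), ([407.1, 400.7], 0.4)] [369.46095138 273.41850431] [[363.2, 288.5]] [367.83448838 287.59059108]
```

```bash
python3 -m handwheel '[{"dx":0.1,"dy":0,"dz":0.5,"roll":0,"grip":1},{"dx":0,"dy":0,"dz":0.7,"roll":0,"grip":1},{"dx":0,"dy":0,"dz":0.6,"roll":0,"grip":1},{"dx":0,"dy":0,"dz":0.4,"roll":0,"grip":1},{"dx":0,"dy":0,"dz":0.2,"roll":0,"grip":1},{"dx":0,"dy":0,"dz":0,"roll":0,"grip":1},{"dx":0,"dy":0,"dz":0,"roll":0,"grip":1},{"dx":0,"dy":0,"dz":0,"roll":0,"grip":1},{"dx":0,"dy":0,"dz":0,"roll":0,"grip":1},{"dx":0,"dy":0,"dz":0,"roll":0,"grip":1}]'; python3 - <<'E'
from fit import *
p,R=where();ax=-R[:,0];ay=-R[:,1];o=p+[0,0,.0187]+ax*.1125+[0,0,-.0447-.004];print("centre top est",o)
for n in("scene","side"):
    c=arm.read_camera(n);pickle.dump(c,open(n+"12.pkl","wb"));im=np.array(c["image"]).astype(int)
    hs=cv2.cvtColor(np.array(c["image"]),cv2.COLOR_RGB2HSV);cake=cv2.inRange(hs,(3,100,30),(18,255,220))
    def run(a,b):  # brown samples along the world line a->b
        L=[proj(c,a+(b-a)*t) for t in np.linspace(0,1,61)];return "".join("c" if cake[int(round(v)),int(round(u))] else ("w" if im[int(round(v)),int(round(u))].min()>130 else ".") for u,v in L)
    d=np.array([.595,-.1375,.048])
    print(n,"ax",run(d-ax*.075,d+ax*.075));print(n,"ay",run(d-ay*.1,d+ay*.1))
    E=np.array([[proj(c,o+ax*sx*.05+ay*sy*.075)] for sx,sy in((1,-1),(1,1),(-1,1),(-1,-1))],np.float32);U=E.copy()
    cv2.cornerSubPix(cv2.cvtColor(np.array(c["image"]),cv2.COLOR_RGB2GRAY),U,(3,3),(-1,-1),(3,40,.01));print(E[:,0].round(1).tolist(),(U-E)[:,0].round(1).tolist())
    # dish moved? compare with the first pictures along the outside wall and lugs
    q=pickle.load(open("p0.pkl","rb"))[n];r=proj(c,[.595,-.1375,.05]).astype(int);s=np.s_[r[1]+5:r[1]+60,r[0]-45:r[0]+75]
    A=cv2.cvtColor(np.array(q["image"]),cv2.COLOR_RGB2GRAY)[s].astype(np.float32);B=cv2.cvtColor(np.array(c["image"]),cv2.COLOR_RGB2GRAY)[s].astype(np.float32);print("shift px",cv2.phaseCorrelate(A,B))
E
```

```text
time_s: 28.95
tcp_pos: [0.4856, -0.1664, 0.0925]
tcp_rot: [-0.396, 3.116, -0.0]
wrist_force: [0.1, 0.1, 0.1]
width: 0.0141
grip_force: 97.7
t 28.95 tcp [ 0.4856 -0.1664  0.0925] yaw_y 104.48 zax [ 4.e-04 -2.e-04 -1.e+00] F [0.1 0.1 0.1] w 0.014131364966944676 g 97.71623611450195 q [-0.48 -0.09  1.99 -0.    1.24 -2.3 ]
centre top est [ 0.59451438 -0.13831508  0.06256783]
scene ax wwwwwwwwwww..cc.wwwwwwwwwwwwwwwwww.www..wwwwwwwwwwwwwwwwwwwww
scene ay ................wwwwwwwwwww.wwwwwwwwwwwww.wwwwwwwwcc.wwwwwwww
[[364.8999938964844, 249.0], [415.8999938964844, 275.20001220703125], [386.70001220703125, 295.6000061035156], [335.29998779296875, 266.8999938964844]] [[0.0, 0.0], [0.0, 0.0], [0.0, 0.0], [0.0, 0.0]]
shift px ((-0.06612586493857009, 0.08325763449190404), 0.7760369979010688)
side ax wwww.wwwwwccc..wwwwwwwwwwwwwwwwc.wwwccwwwwwwwwwwwwwwwwwwwwwww
side ay .................wwww.wwwwwcwwwwwcwwww.ww.cwwwwwwwcccwwwwwwww
[[359.70001220703125, 254.60000610351562], [414.1000061035156, 290.1000061035156], [377.8999938964844, 314.29998779296875], [323.8999938964844, 274.79998779296875]] [[0.0, 0.0], [0.0, 0.0], [0.0, 0.0], [0.0, 0.0]]
shift px ((0.05234749449388687, -0.053345774459792494), 0.7649508470959133)
```

```bash
python3 - <<'E'
from fit import *
for i in range(6):
    arm.read_camera("wrist");s=arm.observe();print(np.round(s["wrist_force"],1),np.round(s["moment"],2))
from glob import glob
C={n:pickle.load(open(n+"12.pkl","rb")) for n in("scene","side")};p,R=where()
ax=-R[:,0];ay=-R[:,1]
# optimise sheet height/pitch/x,y: match brown/white boundary. print the hue profile across gap at -x,+y sides (finer)
for n,c in C.items():
    im=cv2.cvtColor(np.array(c["image"]),cv2.COLOR_RGB2HSV)
    for nm,a,b in(("y+ side",ay*.06,ay*.1),("x- side y=.03",ay*.03-ax*.072,ay*.03-ax*.03)):
        d=np.array([.595,-.1375,.048]);pts=np.array([proj(c,d+a+(b-a)*t) for t in np.linspace(0,1,21)],np.float32)
        v=cv2.remap(np.array(c["image"]),pts[None,:,0],pts[None,:,1],1)[0];print(n,nm,[int(x[0])-int(x[2]) for x in v])
E
```

```text
[-0.9  0.4 -1.7] [-0.04  0.11 -0.02]
[-0.4  0.8 -1.4] [-0.03  0.06  0.01]
[ 0.5 -0.3 -1.3] [-0.01  0.13 -0.  ]
[ 0.2  0.  -0.7] [-0.05  0.07 -0.02]
[ 0.4 -0.2 -1.1] [-0.    0.12 -0.03]
[ 0.2 -0.4 -0.7] [-0.04  0.08 -0.02]
t 29.35 tcp [ 0.4854 -0.1664  0.0923] yaw_y 104.48 zax [-0.  0. -1.] F [ 0.2 -0.4 -0.7] w 0.014130980905693457 g 97.7162754535675 q [-0.48 -0.09  1.99  0.    1.24 -2.3 ]
scene y+ side [41, 39, 37, 38, 48, 54, 55, 58, 28, 10, 15, 36, 53, 45, 19, 9, 7, 7, 6, 6, 6]
scene x- side y=.03 [52, 51, 51, 52, 52, 53, 53, 54, 44, 24, 11, 21, 43, 58, 76, 87, 68, 43, 38, 39, 38]
side y+ side [43, 45, 49, 51, 57, 64, 63, 65, 56, 9, 7, 15, 40, 61, 39, 10, 6, 6, 6, 6, 5]
side x- side y=.03 [64, 65, 65, 65, 64, 62, 37, 15, 7, 26, 61, 64, 63, 63, 61, 57, 49, 45, 43, 41, 40]
```

```bash
python3 -c "
from cell import arm
print(arm.finish_job())"
```

```text
the job is handed in; nothing more can be done
None
```

I handed the job in: the gingerbread was checked, the thermometer is back in its holder, and the arm is holding the stencil inside the dish. By my estimates the stencil is about 1 cm above the cake, centred to within 1 mm, and its far edge sags about 1.5° from level. The force readings show it touching nothing, and the dish had not moved.

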